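# Load, roll and dock the jar cart

### The job

Lock the jar cart by pushing its red brake pedal fully down, then stand every small filled jar that is loose on the table (not the big ones in the carton) upright in the cart, one to a pocket, with the brake kept down. Flick the pedal fully up again, roll the cart up to the buffer of the blue dock, turn the yellow cam handle a quarter turn clockwise to its stop so that it draws the cart tight to the dock, and last of all push the brake fully down again. Leave the other things on the table where they are.

Things in the scene. Friction and masses are not known exactly. Their poses are not given: they have to be found in the camera images.
- cart (a joint): travel of the jar cart along its track (m): grows towards the dock. It starts at 0 to 0.03, meets the dock's sprung buffer at 0.142 and is fully home against the dock at 0.150 (the buffer then pushes back with 4 N; left alone the cart is pushed back to about 0.142). It rolls with about 2 N (more when fast) while the brake is up; the cart cannot leave its track.
- brake (a joint): brake pedal angle (rad): 0 = fully up, leaning 60 degrees above level, released; 0.9 = fully down, 8 degrees above level, locked. It stays where it is left; the shoe bites from about 0.55 on, so the last part takes about 6 N at the pedal's end, and so does lifting it out of the lock. Locked, the cart resists a push of about 8 N.
- cam (a joint): angle of the cam with the yellow handle (rad): 0 = open, grows clockwise seen from above, stop at 1.5 (a quarter turn). Its steel hook catches the cart's brass post when the cart stands at the buffer (cart above 0.137) and draws it home over the first 1.1 rad; needs at most about 0.25 N m; stays where it is left.
- tray (a point): centre of the tray floor of the jar cart, a sheet-steel tray 260 mm long (y) and 68 mm wide (x) on a straight track, floor 36 mm above the table, outer walls 21 mm above the floor. Axes: x across the track, away from the robot; y along the track towards the blue dock block; z up. The track lies roughly along world y and may be turned a little.
- pocket0 (a point): centre of the floor of tray pocket 0 (pocket 0 is next to the handle, 3 next to the dock): 60 x 60 mm clear, walls between pockets 15 mm above the floor, pockets 64 mm apart; axes as the tray
- pocket1 (a point): centre of the floor of tray pocket 1 (pocket 0 is next to the handle, 3 next to the dock): 60 x 60 mm clear, walls between pockets 15 mm above the floor, pockets 64 mm apart; axes as the tray
- pocket2 (a point): centre of the floor of tray pocket 2 (pocket 0 is next to the handle, 3 next to the dock): 60 x 60 mm clear, walls between pockets 15 mm above the floor, pockets 64 mm apart; axes as the tray
- pocket3 (a point): centre of the floor of tray pocket 3 (pocket 0 is next to the handle, 3 next to the dock): 60 x 60 mm clear, walls between pockets 15 mm above the floor, pockets 64 mm apart; axes as the tray
- cart_handle (a point): grip point on the dark wooden upright at the end of the cart away from the dock: 26 mm wide (tray x), 14 mm thick (tray y), its top 21 mm above this point; the nearest jar's side is 23 mm away from its face. Axes as the tray.
- brake_hinge (a point): on the hinge line of the red brake pedal, on the side of the cart towards the robot, 37 mm above the table; the hinge line runs along tray y, the pedal sticks out towards tray -x (over an aluminium track plate 12 mm thick that ends 20 mm out from the hinge line). Axes as the tray.
- pedal (a point): point on the middle line of the red pedal 52 mm out from the hinge line; the pedal is a bar 22 mm wide (along the hinge line) and 8 mm thick, 72 mm long from the hinge line to the end of its rounded lip (12 mm thick). Press it down from above; grip it by its sides or hook it from below to lift it.
- cam_handle (a point): on the upright axis of the cam on the blue dock block, at mid height of its upper yellow bar: bar 12 mm thick, 60 mm long, its top 15 mm above this point, free for 19 mm below it, where steel cam parts begin. The bar is long along this frame's y (turns with the cam); x is across it.
- jar0_mid (a point): centre (half-way up) of a filled jar, red, with a steel lid: 52 mm across, 66 mm tall, 0.15 to 0.28 kg; z is its axis. Stands on the table at the start, or is absent
- jar1_mid (a point): centre (half-way up) of a filled jar, orange, with a steel lid: 52 mm across, 66 mm tall, 0.15 to 0.28 kg; z is its axis. Stands on the table at the start, or is absent
- jar2_mid (a point): centre (half-way up) of a filled jar, olive green, with a steel lid: 52 mm across, 66 mm tall, 0.15 to 0.28 kg; z is its axis. Stands on the table at the start, or is absent
- jar3_mid (a point): centre (half-way up) of a filled jar, dark purple, with a steel lid: 52 mm across, 66 mm tall, 0.15 to 0.28 kg; z is its axis. Stands on the table at the start, or is absent
- tin: bystander: pale steel tin with a green label band, 74 mm across, 105 mm tall; origin at the underside
- labels: bystander: white roll of labels, 60 mm across, 25 mm tall; origin at the underside
- spoon: bystander: wooden spoon lying on the table; origin at the underside
- spare_lid: bystander: loose steel lid lying flat, 66 mm across, 12 mm tall; origin at the underside
Things that resemble listed ones, but are neither listed nor needed, are in the scene too. Leave any turquoise look-alike of the part that bears jar0_mid alone.

How it is judged:
By the outcome, as a careful person would: the job done as asked, in the order asked, and still so for the second after the job is handed in, with the robot touching nothing.
Of jar0, jar1, jar2, jar3 only 2 to 4 are there at a start; the rules pass over those that are not, and their reading is None.
At some moment in a run one of jar0, jar1, jar2, jar3 may be knocked a few centimetres aside while the robot is not near it.
It also fails if it takes over 210 s, if anything falls off the work surface, if the arm or the gripper's body presses on something with over 40 N, if the wrist force passes 120 N, or if a joint passes its speed limit or range.

### The arm

A 7-joint arm with a two-finger parallel gripper is mounted at the origin on the work surface. World frame = base frame: x ahead of the robot, y to its left, z up, the work surface at z = 0. Lengths are in m, angles in rad, forces in N, time in s.
With the tool pointing down it reaches from about 0.4 to 0.85 m from the base axis. Payload 4.5 kg.
Tool frame: the origin (TCP) lies at the centre of the arm's flange, where the gripper is bolted on; the fingertips stand r.tcp_to_tips ahead of it and the grasp point (between the pads) lies 147 mm ahead of it (r.tcp_to_tips is the distance from the TCP to the fingertips, in m); x points along the fingers, y is the direction in which the jaws open and shut, and the axes are right-handed (so a half turn about x gives the same grasp; the last joint's range is limited). The gripper opens to 88 mm and grips with 3 to 60 N. Pads are 18 mm wide; open, the fingers measure 123 mm over their backs; the gripper's body (75 mm by 187 mm) begins 45 mm behind the grasp point.
Start: joints at [1.341, 0.689, -0.195, 1.565, 0.157, 0.902, -0.215], TCP at [0.163, -0.603, 0.405] pointing down, gripper open.
Joint ranges: [-3.01, 3.01], [-0.46, 2.08], [-1.47, 1.51], [0.13, 2.56], [-1, 4.14], [0.04, 2.09], [-2.66, 2.66]. Speed limits (rad/s): [2.57, 2.57, 3.14, 3.14, 3.14, 3.14, 3.14].

### API

Orientations are given as a unit quaternion [x, y, z, w].
In Python, from plant import r, eyes gives the robot as it stands.
- The arm moves only by the tool carry_out, never from a script. Its argument "targets" is text: rows parted by semicolons, each of 5 numbers parted by spaces: the opening, from 0 (shut) to 1 (fully open), then the shift along the tool's x, y, z in mm, then the turn about the tool's x in rad. A call has 1 to 20 rows; each row shifts and turns the commanded pose from where the row before left it, along the tool's axes as they then stand; what a row does not reach is not made up. A row lasts 1/12 s, in which the tool goes at most 41.7 mm and 7.16 degrees, less where a joint would pass 70% of its speed; a pose out of reach is approached as far as the arm can. A call is refused whole if a number of a shift passes 41.7 or a number of a turn 0.125, either way. A call with a gripper value outside its range is refused whole. The fingers move at their own pace and stop on an object; "force" is the grip in N (left out, the last holds). Time passes only in rows, so rows that do not move let the fingers close. It gives the time, the measured TCP pose, the force and the opening at its end, in the units of the state.
- r.get_state(): the state, without advancing time (a new reading comes with each control period).
- eyes.snapshot(name): name is "side" or "top"; returns (picture, depth): 420x560x3 uint8, blue, green, red; 420x560 float32, m along the optical axis (not along the pixel's ray), 0 where there is no reading.
- eyes.camera_params(name): a dict with "intrinsics" (3x3 intrinsics, pixels), "rvec" (rotation vector, rad) and "tvec" (3), from world to camera coordinates, as OpenCV has them. Camera axes: x right, y down, z forward; pixel columns grow to the right and rows downward; lengths in m; the calibration is good to about 2 mm. A picture is of the moment at which its call begins. camera_params takes no time and is no camera call.
- r.finish_job(): hands the job in, once; it reports no verdict.
The state is a dict: "clock": time; "q": joint angles; "qd": joint speeds; "joint_torque": joint torques, N m; "tool_pos": TCP position; "eef_rot": TCP orientation; "contact_force": force on the tool from outside, world axes, zero at the start; "moment": the same for the moment, N m; "opening": opening from 0.0 (shut) to 1.0 (fully open).
Only numpy, scipy, OpenCV 4.12 (cv2) and the standard library are available. Lean on these libraries where they do the work, as an engineer would, in place of code of your own. Each camera call takes 0.05 s, during which the arm holds its last target.

## Working session

There is one attempt and no reset: what is moved stays moved. The work goes in short steps, Python scripts to look and compute and a tool call to move; the robot and the scene stay as the last step left them, time stands still between calls to the robot, and variables do not carry over. Pictures are saved under pics/ and viewed, and the job is handed in when it is done.

Besides the shell and the picture viewer there is one more tool, called after "Call:" by a JSON object that holds its "api" and its "payload", one argument or row to a line. carry_out: Moves the arm, as the interface text tells. Its arguments: {"type":"object","properties":{"targets":{"type":"string"},"force":{"type":"number"}},"required":["targets"]}

```bash
ls; mkdir -p pics
python3 - <<'E'
from plant import r,eyes
import cv2
s=r.get_state(); print(s, r.tcp_to_tips)
for n in("side","top"):
    p,d=eyes.snapshot(n); cv2.imwrite(f"pics/{n}0.png",p); import numpy as np; np.save(f"pics/{n}0.npy",d); print(n,eyes.camera_params(n))
E
```

```text
pics
{'clock': 0.0, 'q': array([ 1.34080386,  0.68995842, -0.19450435,  1.56631611,  0.15729379,
        0.90248632, -0.21509757]), 'qd': array([-0.00058133,  0.0002412 , -0.00041637, -0.0006198 ,  0.00104247,
       -0.00016599, -0.00054222]), 'joint_torque': array([-4.52951062e-04, -5.27564120e+01, -1.26726441e+00, -1.53428417e+01,
       -5.27399895e-02,  6.49827954e-03,  1.85803915e-04]), 'tool_pos': array([ 0.16285224, -0.60308033,  0.40393291]), 'eef_rot': array([-0.7008333 , -0.09363531,  0.70108956, -0.09240424]), 'contact_force': array([-0.64928019,  0.55021061,  0.37829388]), 'moment': array([ 0.02133662, -0.00372589,  0.00972576]), 'opening': 1.0001524389257508} 0.166
side {'intrinsics': array([[504.98677081,   0.        , 280.68135498],
       [  0.        , 504.98677081, 203.99346738],
       [  0.        ,   0.        ,   1.        ]]), 'rvec': array([ 0.23786786, -2.77159548,  1.29560992]), 'tvec': array([0.50114393, 0.12768903, 1.14742829])}
top {'intrinsics': array([[452.24076498,   0.        , 279.58489838],
       [  0.        , 452.24076498, 206.75616768],
       [  0.        ,   0.        ,   1.        ]]), 'rvec': array([ 2.14526222, -2.13549712,  0.17442093]), 'tvec': array([-0.02210655,  0.52058115,  1.2596569 ])}
```

View pics/top0.png

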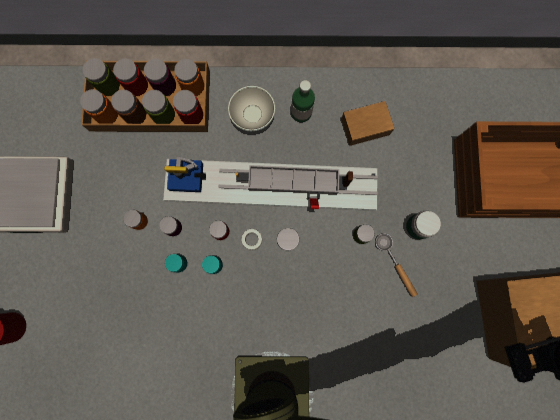

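View pics/side0.png

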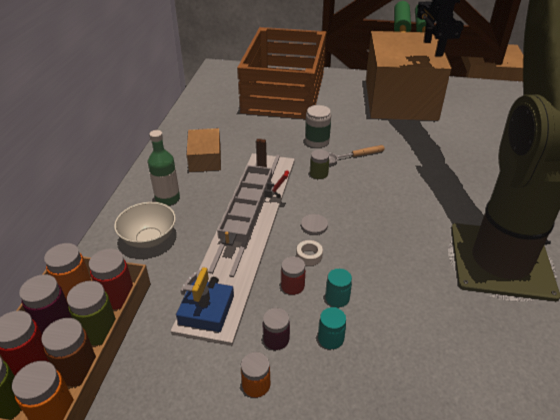

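Top view: four loose jars with steel lids: orange (135,219), purple (170,227), red (219,230) and olive (365,234). The turquoise look-alikes at (175,262) and (212,264) stay where they are, and so does the carton at (145,95). The cart is at (293,180), its pedal at (314,202), its handle at (349,178), and the dock with the yellow cam handle at (183,172).

```bash
cat > h.py <<'E'
import numpy as np,cv2
from plant import r,eyes
from scipy.spatial.transform import Rotation as R
def cam(n):
    c=eyes.camera_params(n); return np.array(c["intrinsics"]),R.from_rotvec(c["rvec"]).as_matrix(),np.array(c["tvec"])
def cloud(n,d):
    K,M,t=cam(n); v,u=np.mgrid[0:d.shape[0],0:d.shape[1]]
    P=np.stack([(u-K[0,2])/K[0,0]*d,(v-K[1,2])/K[1,1]*d,d],-1)
    W=(P-t)@M; W[d<=0]=np.nan; return W
def proj(n,X):
    K,M,t=cam(n); p=(M@np.atleast_2d(X).T).T+t; p=p@K.T; return p[:,:2]/p[:,2:]
def pix2z(n,u,v,z):
    K,M,t=cam(n); d=M.T@np.linalg.inv(K)@np.array([u,v,1.]); o=-M.T@t
    return o+d*(z-o[2])/d[2]
def snap(n,name):
    p,d=eyes.snapshot(n); cv2.imwrite(f"pics/{name}.png",p); np.save(f"pics/{name}.npy",d); return p,d
def crop(p,x0,y0,x1,y1,k,name): cv2.imwrite(f"pics/{name}.png",cv2.resize(p[y0:y1,x0:x1],None,fx=k,fy=k,interpolation=cv2.INTER_CUBIC))
E
python3 - <<'E'
from h import *
p=cv2.imread("pics/top0.png");d=np.load("pics/top0.npy")
crop(p,155,145,395,255,3.3,"c_top");
q=cv2.imread("pics/side0.png"); crop(q,165,125,345,400,2.1,"c_side")
W=cloud("top",d)
for n,u,v in [("orange",135,219),("purple",170,227),("red",219,230),("olive",365,234),("tq1",175,262),("tq2",212,264)]:
    w=W[v-14:v+15,u-14:v and u+15].reshape(-1,3); m=(w[:,2]>0.058)
    w=w[m]; print(n,m.sum(),w.mean(0).round(4),(w[:,:2].max(0)+w[:,:2].min(0)).round(4)/2,np.ptp(w[:,:2],axis=0))
E
```

```text
orange 239 [0.483  0.3951 0.0656] [0.4831 0.3959] [0.04631522 0.04861683]
purple 241 [0.4645 0.2933 0.0654] [0.46545 0.294  ] [0.04894636 0.04982556]
red 241 [0.4535 0.1539 0.0654] [0.45395 0.1541 ] [0.04739349 0.04812496]
olive 237 [ 0.4444 -0.2591  0.0655] [ 0.44505 -0.25835] [0.04802422 0.04733799]
tq1 249 [0.3599 0.2733 0.0654] [0.3594 0.2736] [0.04683126 0.0485889 ]
tq2 245 [0.3562 0.1708 0.0656] [0.357   0.17085] [0.04672324 0.04755487]
```

View pics/c_top.png

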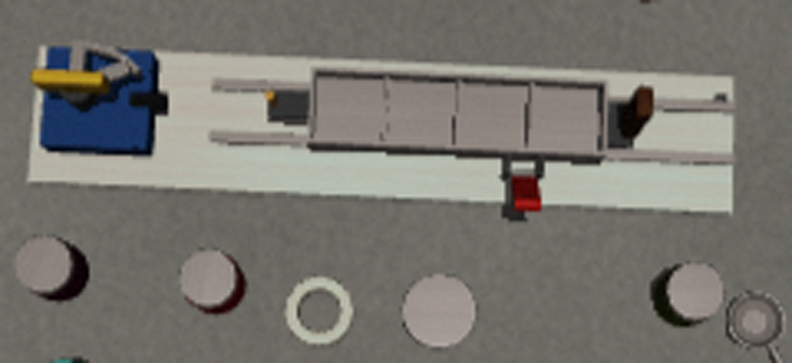

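View pics/c_side.png

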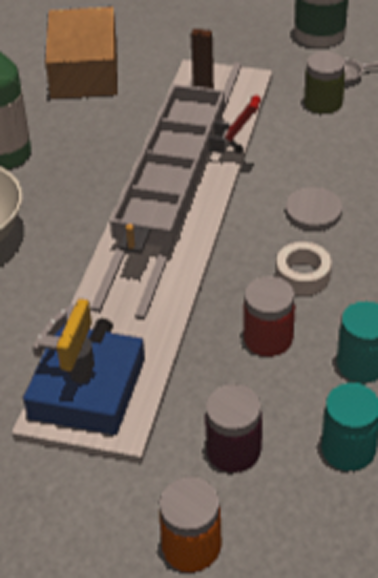

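Crop check: the tray spans about (310,70)-(608,160) in the enlarged view. The red pedal is near (525,190) and sticks out toward the robot, the handle is at (640,112), and the yellow bar at (70,80) lies along y. Next I fit the poses.

Run:
```python
from h import *
W=cloud("top",np.load("pics/top0.npy")); p=cv2.imread("pics/top0.png")
z=W[...,2]
# tray walls
v,u=np.mgrid[0:420,0:560]
m=(u>240)&(u<342)&(v>160)&(v<200)&(z>0.047)&(z<0.063)
w=W[m]; rect=cv2.minAreaRect(w[:,:2].astype(np.float32)); print("tray",m.sum(),rect, np.median(w[:,2]))
m2=(u>240)&(u<342)&(v>160)&(v<200)&(z>0.030)&(z<0.042)
print("floor",m2.sum(),np.median(z[m2]),cv2.minAreaRect(W[m2][:,:2].astype(np.float32)))
m=(u>155)&(u<390)&(v>150)&(v<220)&(z>0.008)&(z<0.016)
w=W[m]; print("plate",cv2.minAreaRect(w[:,:2].astype(np.float32)),np.median(w[:,2]))
hsv=cv2.cvtColor(p,cv2.COLOR_BGR2HSV)
red=((hsv[...,0]<8)|(hsv[...,0]>172))&(hsv[...,1]>150)&(u>300)&(u<330)&(v>185)&(v<215)
w=W[red]; print("pedal",red.sum(),w.mean(0),w.min(0),w.max(0))
o=np.argsort(w[:,0]); print(w[o][::6].round(3))
yl=(hsv[...,0]>18)&(hsv[...,0]<32)&(hsv[...,1]>150)&(u>155)&(u<200)&(v>155)&(v<190)
w=W[yl]; w=w[w[:,2]>np.nanmax(w[:,2])-0.02]; print("cam",yl.sum(),w.mean(0),w.max(0),w.min(0),cv2.minAreaRect(w[:,:2].astype(np.float32)))
m=(u>338)&(u<358)&(v>165)&(v<192)&(z>0.075)
w=W[m]; print("handle",m.sum(),w.mean(0),w.min(0),w.max(0))
b=(hsv[...,0]>100)&(hsv[...,0]<125)&(hsv[...,1]>150)&(u>155)&(u<210)&(v>150)&(v<200)
w=W[b]; zt=np.median(w[:,2]); w=w[abs(w[:,2]-zt)<.006];print("dock",zt,cv2.minAreaRect(w[:,:2].astype(np.float32)))
```

```text
tray 630 ((0.5903913974761963, -0.04746268689632416), (0.28032252192497253, 0.09460242837667465), 87.8851318359375) 0.054630269186223795
floor 1635 0.03549864080818775 ((0.5915089249610901, -0.0650651752948761), (0.26724085211753845, 0.0840938538312912), 87.93975830078125)
plate ((0.5865018963813782, 0.007912874221801758), (0.1757386475801468, 0.634136438369751), 0.9912595152854919) 0.011718995387304258
pedal 79 [ 0.52376607 -0.11533092  0.08326882] [ 0.50857195 -0.12643839  0.0510333 ] [ 0.54215774 -0.10497188  0.10350938]
[[ 0.509 -0.109  0.098]
 [ 0.509 -0.117  0.094]
 [ 0.511 -0.117  0.099]
 [ 0.514 -0.117  0.102]
 [ 0.516 -0.111  0.103]
 [ 0.517 -0.125  0.096]
 [ 0.521 -0.118  0.09 ]
 [ 0.525 -0.107  0.085]
 [ 0.528 -0.116  0.08 ]
 [ 0.53  -0.105  0.071]
 [ 0.533 -0.117  0.069]
 [ 0.537 -0.112  0.063]
 [ 0.541 -0.112  0.058]
 [ 0.542 -0.124  0.051]]
cam 137 [0.61371817 0.26701497 0.11712338] [0.62093917 0.29778438 0.12517551] [0.60828906 0.23827211 0.10579382] ((0.6147295236587524, 0.2680322825908661), (0.059493616223335266, 0.012177111580967903), 89.30870056152344)
handle 88 [ 0.59310542 -0.20859074  0.11198724] [ 0.58202113 -0.21683208  0.07625395] [ 0.60751245 -0.20274355  0.13182734]
dock nan ((0.0, 0.0), (0.0, 0.0), 0.0)
```

Run:
```python
from h import *
p=cv2.imread("pics/top0.png")
c=lambda a,b:(155+(a+.5)/3.3-.5,145+(b+.5)/3.3-.5)
for nm,pts,z in [("tray",[(314,70),(607,81),(603,161),(311,149)],.057),("plate",[(41,46),(733,77),(733,212),(28,182)],.012)]:
    P=np.array([pix2z("top",*c(*q),z) for q in pts]); print(nm,P.round(4).tolist(),P.mean(0))
    for i,j in((0,1),(3,2),(0,3),(1,2)):
        d=P[i]-P[j]; print(np.linalg.norm(d).round(4),np.degrees(np.arctan2(-d[0],d[1])).round(2))
W=cloud("top",np.load("pics/top0.npy")); v,u=np.mgrid[0:420,0:560]; z=W[...,2]
# rows near wall: per-column wall centres from depth
for y in np.arange(-.16,.08,.03):
    m=(abs(W[...,1]-y)<.012)&(u>240)&(u<345)&(v>155)&(v<205)&(z>.047)&(z<.063)
    x=W[m][:,0]; print(round(y,3),x[x>.6].mean().round(4),x[x<.58].mean().round(4))
```

```text
tray [[0.6372, 0.0667, 0.057], [0.6287, -0.1893, 0.057], [0.5575, -0.1847, 0.057], [0.5668, 0.0683, 0.057]] [ 0.59755317 -0.05974276  0.057     ]
0.2561 -1.91
0.2531 -2.11
0.0704 -91.28
0.0713 -93.73
plate [[0.6697, 0.3173, 0.012], [0.6441, -0.3096, 0.012], [0.5204, -0.3059, 0.012], [0.5445, 0.3235, 0.012]] [0.59466396 0.00630177 0.012     ]
0.6274 -2.33
0.6298 -2.19
0.1253 -92.81
0.1237 -91.71
-0.16 0.6298 0.5657
-0.13 0.6222 0.5587
-0.1 0.6318 0.5598
-0.07 0.6248 0.5695
-0.04 0.6344 0.5709
-0.01 0.636 0.5715
0.02 0.6362 0.5729
0.05 0.6385 0.574
```

Run:
```python
from h import *
p=cv2.imread("pics/top0.png")
crop(p,240,155,390,255,5.3,"c2"); crop(p,155,145,245,215,8,"c3")
```

```text
(no output)
```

View pics/c2.png

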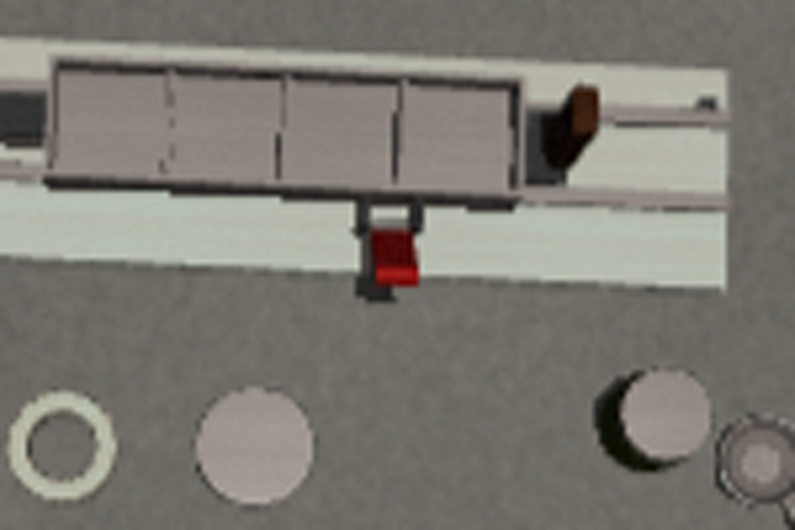

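View pics/c3.png

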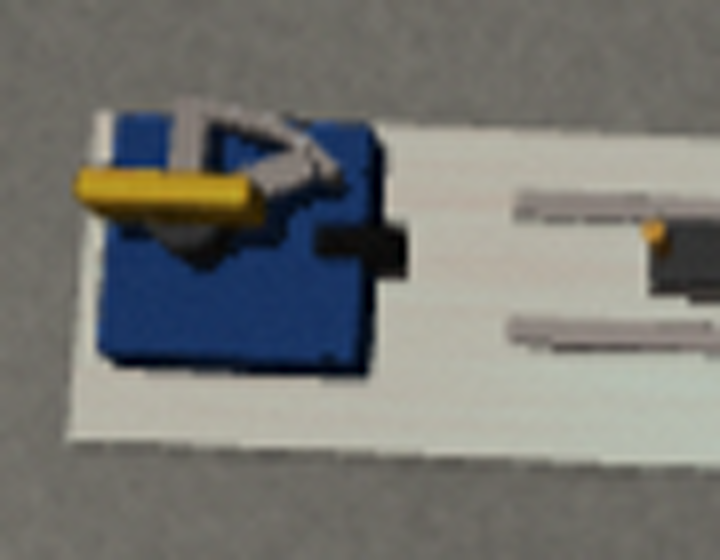

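```bash
cat > ov.py <<'E'
from h import *
def TR(c,yaw): 
    ex=np.array([np.cos(yaw),np.sin(yaw),0]); ey=np.array([-np.sin(yaw),np.cos(yaw),0])
    return lambda x,y,z: np.array([c[0],c[1],0])+ex*x+ey*y+np.array([0,0,z])
def overlay(p,n,c,yaw,box,k,name):
    x0,y0,x1,y1=box
    im=cv2.resize(p[y0:y1,x0:x1],None,fx=k,fy=k,interpolation=cv2.INTER_CUBIC)
    T=TR(c,yaw)
    def line(pts,col):
        q=proj(n,np.array([T(*a) for a in pts])); q=((q+.5-[x0,y0])*k-.5)
        cv2.polylines(im,[np.round(q*16).astype(np.int32)],False,col,1,cv2.LINE_AA,4)
    line([(-34,-130,57),(34,-130,57),(34,130,57),(-34,130,57),(-34,-130,57)] if 0 else [(a/1e3,b/1e3,.057) for a,b in [(-34,-130),(34,-130),(34,130),(-34,130),(-34,-130)]],(0,255,0))
    for y in(-.064,0,.064): line([(-.03,y,.051),(.03,y,.051)],(255,255,0))
    line([(a/1e3,b/1e3,.057) for a,b in [(-30,-126),(30,-126),(30,126),(-30,126),(-30,-126)]],(0,120,255))
    cv2.imwrite(f"pics/{name}.png",im)
E
python3 - <<'E'
from ov import *
c=(.5985,-.0597);yaw=np.radians(-2.2)
overlay(cv2.imread("pics/top0.png"),"top",c,yaw,(240,155,350,210),7,"o1")
overlay(cv2.imread("pics/side0.png"),"side",c,yaw,(205,130,295,255),4.7,"o2")
E
```

```text
(no output)
```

View pics/o1.png

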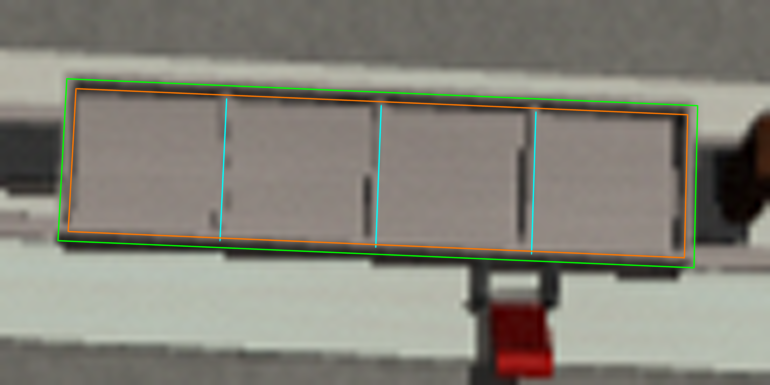

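View pics/o2.png

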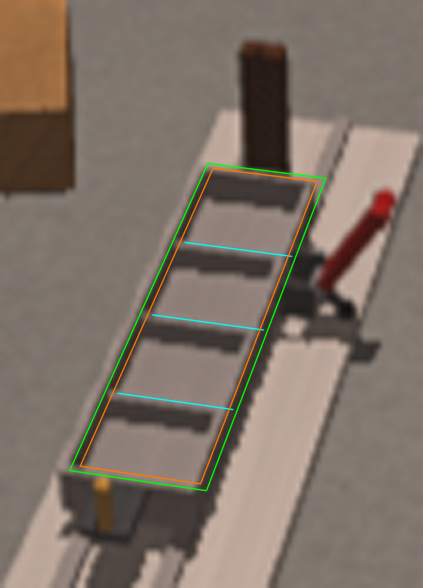

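```bash
cat >> h.py <<'E'
def st():
    s=r.get_state(); M=R.from_quat(s["eef_rot"]).as_matrix(); return s,M
def plan(x,y,tipz=None,gz=None,jaw=None):
    """jaw: desired world direction angle (deg) of tool y, mod 180. prints turn and shift (after turn) in mm"""
    s,M=st(); p=s["tool_pos"]; tip=p+M[:,0]*.166; g=p+M[:,0]*.147
    a=np.degrees(np.arctan2(M[1,1],M[0,1]))
    tz = tipz if tipz is not None else gz-.019
    turn=0
    if jaw is not None:
        dw=(jaw-a+90)%180-90   # ccw from above
        turn=-np.radians(dw)   # about tool x (down)
    M2=M@R.from_rotvec([turn,0,0]).as_matrix()
    # aim so that the TIP centre is at the target
    D=np.array([x,y,tz])-(p+M2[:,0]*.166)
    print(f"t={s['clock']:.2f} tip={tip.round(4)} tooly_deg={a:.1f} q7={s['q'][6]:.2f} open={s['opening']:.3f} F={s['contact_force'].round(1)} x_tool={M[:,0].round(4)}")
    print("turn",round(turn,4),"alt",round(turn-np.sign(turn)*np.pi,3),"shift tool mm",(M2.T@D*1e3).round(1))
YAW=-2.2
E
python3 - <<'E'
from h import *
plan(.525,-.1155,tipz=.15,jaw=YAW+90)
plan(.525,-.1155,tipz=.15,jaw=YAW)
E
```

```text
t=0.10 tip=[ 0.1628 -0.6029  0.238 ] tooly_deg=-74.9 q7=-0.22 open=0.999 F=[-0.6  0.5 -0.2] x_tool=[-6.0e-04  1.5e-03 -1.0e+00]
turn 0.3023 alt -2.839 shift tool mm [  88.6 -500.8 -343.3]
t=0.10 tip=[ 0.1628 -0.6029  0.238 ] tooly_deg=-74.9 q7=-0.22 open=0.999 F=[-0.6  0.5 -0.2] x_tool=[-6.0e-04  1.5e-03 -1.0e+00]
turn -1.2685 alt 1.873 shift tool mm [  88.6  343.3 -500.8]
```

Call:
{"api": "carry_out", "payload": {
  "targets": "0 0 0 0 0.1; 0 0 0 0 0.1; 0 0 0 0 0.1; 0 0 -29.5 -20.2 0; 0 0 -29.5 -20.2 0; 0 0 -29.5 -20.2 0; 0 0 -29.5 -20.2 0; 0 0 -29.5 -20.2 0; 0 0 -29.5 -20.2 0; 0 0 -29.5 -20.2 0; 0 0 -29.5 -20.2 0; 0 0 -29.5 -20.2 0; 0 0 -29.5 -20.2 0; 0 0 -29.5 -20.2 0; 0 0 -29.5 -20.2 0; 0 0 -29.5 -20.2 0; 0 0 -29.5 -20.2 0; 0 0 -29.5 -20.2 0; 0 0 -29.5 -20.2 0; 0 0 -29.5 -20.2 0",
  "force": 40
}}

```text
clock: 1.77
tool_pos: [0.525, -0.1129, 0.4045]
eef_rot: [-0.707, 0.013, 0.707, 0.013]
contact_force: [-0.1, 0.2, -0.6]
opening: 0.009
```

Call:
{"api": "carry_out", "payload": {
  "targets": "0 20 0 0 0; 0 20 0 0 0; 0 20 0 0 0; 0 20 0 0 0; 0 8 0 0 0; 0 0 0 0 0; 0 0 0 0 0"
}}

```text
clock: 2.35
tool_pos: [0.5244, -0.1147, 0.3168]
eef_rot: [-0.707, 0.013, 0.707, 0.013]
contact_force: [0.3, -0.4, 1.0]
opening: 0.008
```

Run:
```python
from h import *
plan(.525,-.1155,tipz=.11,jaw=YAW+90)
p,d=snap("side","s1"); crop(p,200,60,340,200,4,"s1c")
p,d=snap("top","t1"); crop(p,240,120,390,240,5,"t1c")
```

```text
t=2.35 tip=[ 0.5243 -0.1147  0.1508] tooly_deg=-92.1 q7=-1.52 open=0.008 F=[ 0.3 -0.4  1. ] x_tool=[-5.e-04  0.e+00 -1.e+00]
turn 0.0021 alt -3.139 shift tool mm [40.8  0.8 -0.8]
```

View pics/s1c.png

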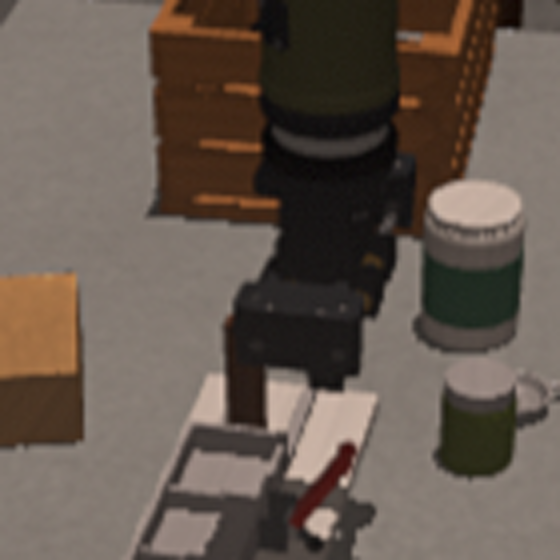

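View pics/t1c.png

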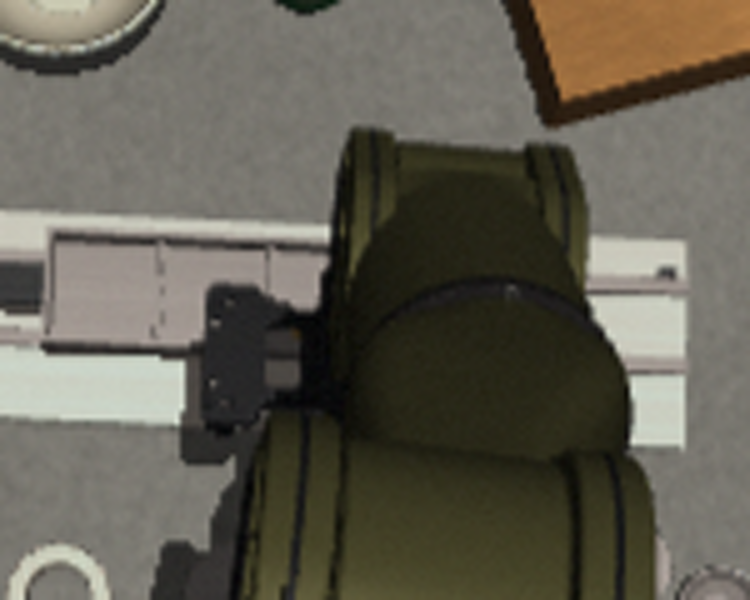

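Call:
{"api": "carry_out", "payload": {
  "targets": "0 16 0 2 0; 0 16 0 1 0; 0 13 0 0 0; 0 5 0 3 0; 0 5 0 5 0; 0 5 0 4 0; 0 4 0 4 0; 0 4 0 4 0; 0 4 0 3 0; 0 4 0 2 0; 0 4 0 2 0; 0 4 0 2 0; 0 4 0 1 0; 0 4 0 1 0; 0 4 0 1 0; 0 0 0 0 0; 0 0 0 0 0"
}}

```text
clock: 3.87
tool_pos: [0.4902, -0.1133, 0.2204]
eef_rot: [0.708, -0.013, -0.706, -0.013]
contact_force: [0.0, 0.2, 0.0]
opening: 0.004
```

Run:
```python
from h import *
plan(.49,-.1155,tipz=.05,jaw=YAW+90)
p,d=snap("side","s2"); crop(p,200,80,340,220,4,"s2c")
```

```text
t=3.87 tip=[ 0.4906 -0.1133  0.0544] tooly_deg=-92.1 q7=-1.53 open=0.004 F=[0.  0.2 0. ] x_tool=[ 0.0022 -0.     -1.    ]
turn 0.0025 alt -3.139 shift tool mm [4.4 2.2 0.5]
```

View pics/s2c.png

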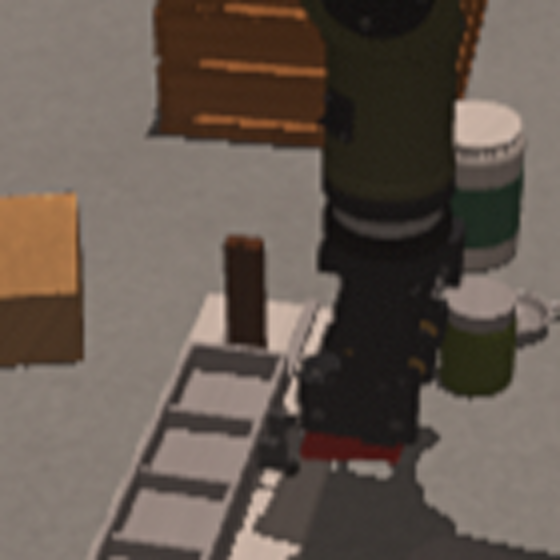

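The pedal has followed down to about (350,450) in the crop but isn't at its stop yet. I push further and watch the force.

Call:
{"api": "carry_out", "payload": {
  "targets": "0 2 0 0 0; 0 2 0 0 0; 0 2 0 0 0; 0 2 0 0 0; 0 0 0 0 0; 0 0 0 0 0"
}}

```text
clock: 4.42
tool_pos: [0.4898, -0.1134, 0.2162]
eef_rot: [0.708, -0.013, -0.706, -0.013]
contact_force: [-4.9, 1.3, 39.5]
opening: 0.007
```

The stop was reached at 39 N with the tips at z=0.050. I raise and check.

Call:
{"api": "carry_out", "payload": {
  "targets": "0 -10 0 0 0; 0 -20 0 0 0; 0 -30 0 0 0; 0 -30 0 0 0; 0 -30 0 0 0; 0 -10 0 30 0; 0 0 0 40 0; 0 0 0 0 0"
}}

```text
clock: 5.08
tool_pos: [0.4099, -0.1105, 0.3426]
eef_rot: [-0.702, 0.013, 0.712, 0.014]
contact_force: [-2.3, 0.5, -0.1]
opening: 0.002
```

```bash
cat > look.py <<'E'
from h import *
def jars(W,z0=.058,z1=.075):
    # all lid-height blobs
    z=W[...,2]; m=((z>z0)&(z<z1)).astype(np.uint8)
    n,l,s,c=cv2.connectedComponentsWithStats(m)
    for i in range(1,n):
        if 120<s[i,4]<400:
            w=W[l==i]; print("blob px",c[i].round(0),"n",s[i,4],"ctr",((w[:,:2].max(0)+w[:,:2].min(0))/2).round(4),"mean",w.mean(0).round(4))
E
python3 - <<'E'
from look import *
plan(.49,-.1155,tipz=.05,jaw=YAW+90)
p,d=snap("side","s3"); crop(p,200,80,340,220,4,"s3c")
p,d=snap("top","t3"); W=cloud("top",d); jars(W)
hsv=cv2.cvtColor(p,cv2.COLOR_BGR2HSV); v,u=np.mgrid[0:420,0:560]
red=((hsv[...,0]<8)|(hsv[...,0]>172))&(hsv[...,1]>150)&(u>290)&(u<340)&(v>185)&(v<225)
w=W[red]; print("pedal",red.sum(),w.mean(0),w.min(0),w.max(0))
crop(p,240,120,390,240,5,"t3c")
E
```

```text
t=5.08 tip=[ 0.4075 -0.1103  0.1767] tooly_deg=-92.2 q7=-1.51 open=0.002 F=[-2.3  0.5 -0.1] x_tool=[-0.0147  0.001  -0.9999]
turn 0.0005 alt -3.141 shift tool mm [125.4   2.1 -84.5]
blob px [465. 184.] n 126 ctr [ 0.5877 -0.5499] mean [ 0.5856 -0.5497  0.0646]
blob px [132. 218.] n 241 ctr [0.483  0.3952] mean [0.4829 0.395  0.0657]
blob px [168. 225.] n 242 ctr [0.465  0.2942] mean [0.4648 0.2932 0.0657]
blob px [218. 229.] n 242 ctr [0.4545 0.1542] mean [0.4536 0.1537 0.0654]
blob px [367. 232.] n 183 ctr [ 0.4451 -0.2637] mean [ 0.4463 -0.2635  0.0655]
blob px [173. 262.] n 248 ctr [0.3593 0.2737] mean [0.3599 0.2736 0.0656]
blob px [210. 264.] n 246 ctr [0.3571 0.1708] mean [0.3563 0.1708 0.0655]
blob px [493. 321.] n 245 ctr [ 0.2061 -0.6   ] mean [ 0.2055 -0.5998  0.0665]<stdin>:7: RuntimeWarning: Mean of empty slice.
  ret = um.true_divide(
Traceback (most recent call last):
ValueError: zero-size array to reduction operation minimum which has no identity
```

View pics/s3c.png

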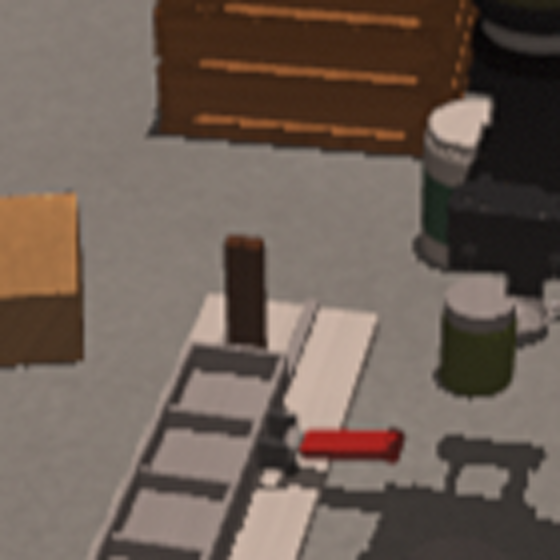

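The pedal now lies nearly level at (350,443) in the crop, so it's down. All four jars are unmoved. I take red first, with jaws along tray x, into pocket 3.

Run:
```python
from h import *
plan(.4542,.1540,gz=.100,jaw=YAW)
```

```text
t=5.18 tip=[ 0.4176 -0.1109  0.177 ] tooly_deg=-92.1 q7=-1.51 open=0.006 F=[1.5 0.1 0.4] x_tool=[-0.0012 -0.     -1.    ]
turn -1.5692 alt 1.572 shift tool mm [  95.9   26.5 -266.1]
```

Call:
{"api": "carry_out", "payload": {
  "targets": "0.8 0 0 0 -0.1207; 0.8 0 0 0 -0.1207; 0.8 0 0 0 -0.1207; 0.8 0 0 0 -0.1207; 0.8 0 0 0 -0.1207; 0.8 0 0 0 -0.1207; 0.8 0 0 0 -0.1207; 0.8 0 0 0 -0.1207; 0.8 0 0 0 -0.1207; 0.8 0 0 0 -0.1207; 0.8 0 0 0 -0.1207; 0.8 0 0 0 -0.1207; 0.8 0 0 0 -0.1207; 0.8 0 4 -38 0; 0.8 0 4 -38 0; 0.8 0 4 -38 0; 0.8 0 4 -38 0; 0.8 0 4 -38 0; 0.8 0 4 -38 0; 0.8 0 2.5 -38 0"
}}

```text
clock: 6.85
tool_pos: [0.4575, 0.1568, 0.3427]
eef_rot: [0.511, 0.49, -0.509, 0.49]
contact_force: [1.1, -0.9, -0.1]
opening: 0.797
```

Call:
{"api": "carry_out", "payload": {
  "targets": "0.8 10 0 0 0; 0.8 0 0 0 0; 0.8 0 0 0 0; 0.8 0 0 0 0"
}}

```text
clock: 7.18
tool_pos: [0.4565, 0.153, 0.3326]
eef_rot: [-0.51, -0.49, 0.51, -0.49]
contact_force: [0.1, 0.6, -0.1]
opening: 0.801
```

Run:
```python
from look import *
p,d=snap("side","s4"); crop(p,200,180,400,380,3,"s4c")
p,d=snap("top","t4"); jars(cloud("top",d))
plan(.4542,.1540,gz=.045,jaw=YAW)
```

```text
blob px [522. 135.] n 127 ctr [ 0.7306 -0.7206] mean [ 0.7298 -0.7223  0.0664]
blob px [132. 218.] n 245 ctr [0.483  0.3953] mean [0.483  0.3947 0.0651]
blob px [167. 226.] n 194 ctr [0.4634 0.2936] mean [0.4614 0.2957 0.0655]
blob px [365. 233.] n 239 ctr [ 0.4451 -0.2586] mean [ 0.4444 -0.2591  0.0656]
blob px [173. 262.] n 246 ctr [0.3593 0.2736] mean [0.3599 0.2737 0.0656]
blob px [493. 321.] n 239 ctr [ 0.2061 -0.5998] mean [ 0.2057 -0.5999  0.0664]
t=7.28 tip=[0.4564 0.1526 0.1669] tooly_deg=-2.3 q7=-0.98 open=0.800 F=[-0.5  0.2 -1.3] x_tool=[ 4.e-04 -6.e-04 -1.e+00]
turn -0.0021 alt 3.14 shift tool mm [140.9  -2.4  -1.4]
```

View pics/s4c.png

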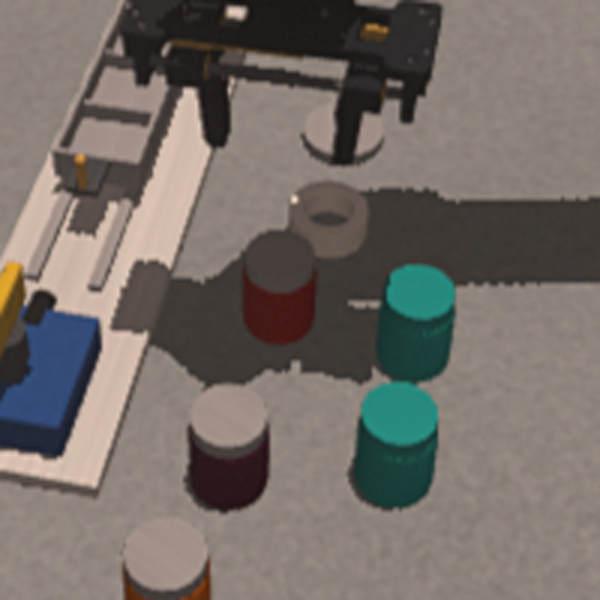

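The red jar at (280,290) in the crop sits centred between the jaws. I descend and grip.

Call:
{"api": "carry_out", "payload": {
  "targets": "0.8 25 -2.4 -1.4 0; 0.8 25 0 0 0; 0.8 25 0 0 0; 0.8 25 0 0 0; 0.8 20 0 0 0; 0.8 13 0 0 0; 0.8 8 0 0 0; 0.8 0 0 0 0; 0.8 0 0 0 0; 0 0 0 0 0; 0 0 0 0 0; 0 0 0 0 0; 0 0 0 0 0; 0 0 0 0 0; 0 0 0 0 0",
  "force": 30
}}

```text
clock: 8.53
tool_pos: [0.454, 0.1554, 0.1925]
eef_rot: [0.51, 0.49, -0.509, 0.491]
contact_force: [-0.2, -0.4, 7.5]
opening: 0.586
```

Call:
{"api": "carry_out", "payload": {
  "targets": "0 -15 0 0 0; 0 -25 0 0 0; 0 -30 0 0 0; 0 -30 0 0 0; 0 -10 0 0 0; 0 0 0 0 0; 0 0 0 0 0"
}}

```text
clock: 9.12
tool_pos: [0.4536, 0.1551, 0.3019]
eef_rot: [0.51, 0.49, -0.509, 0.49]
contact_force: [-0.1, 0.7, -2.1]
opening: 0.583
```

Run:
```python
from look import *
plan(.6017,.0371,tipz=.075,jaw=YAW)
```

```text
t=9.12 tip=[0.4537 0.1551 0.1359] tooly_deg=-2.2 q7=-1.05 open=0.583 F=[-0.1  0.7 -2.1] x_tool=[ 8.e-04  1.e-04 -1.e+00]
turn -0.0001 alt 3.142 shift tool mm [ 61.  152.4 112.2]
```

Call:
{"api": "carry_out", "payload": {
  "targets": "0 0 10 7 0; 0 0 20 14.6 0; 0 0 20 14.6 0; 0 0 20 14.6 0; 0 0 20 14.6 0; 0 0 20 14.6 0; 0 0 20 14.6 0; 0 0 15 11 0; 0 0 7.4 5.6 0; 0 0 0 0 0; 0 0 0 0 0; 0 0 0 0 0"
}}

```text
clock: 10.12
tool_pos: [0.6004, 0.0401, 0.301]
eef_rot: [-0.508, -0.492, 0.509, -0.49]
contact_force: [0.6, 1.0, -1.7]
opening: 0.58
```

Run:
```python
from look import *
plan(.6017,.038,tipz=.0635,jaw=YAW)
p,d=snap("side","s5"); crop(p,150,130,300,290,4,"s5c")
p,d=snap("top","t5"); crop(p,215,120,365,230,5,"t5c")
```

```text
t=10.12 tip=[0.6    0.0402 0.135 ] tooly_deg=-2.0 q7=-0.67 open=0.580 F=[ 0.6  1.  -1.7] x_tool=[-2.4e-03  6.0e-04 -1.0e+00]
turn 0.003 alt -3.139 shift tool mm [71.5  1.9  2.2]
```

View pics/s5c.png

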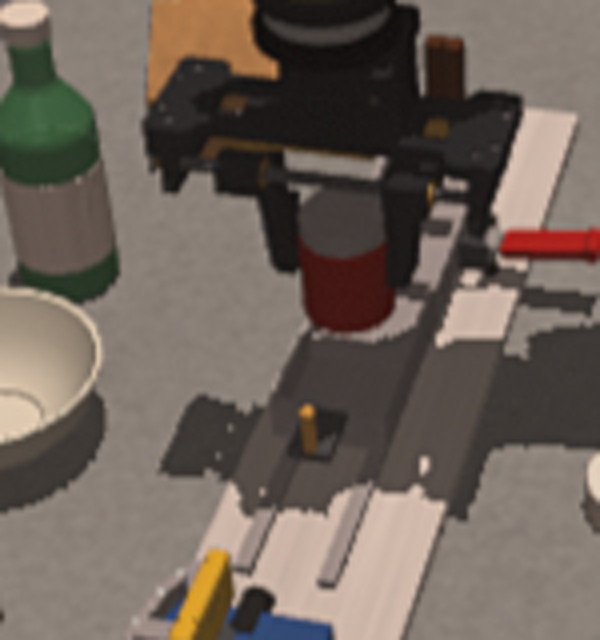

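View pics/t5c.png

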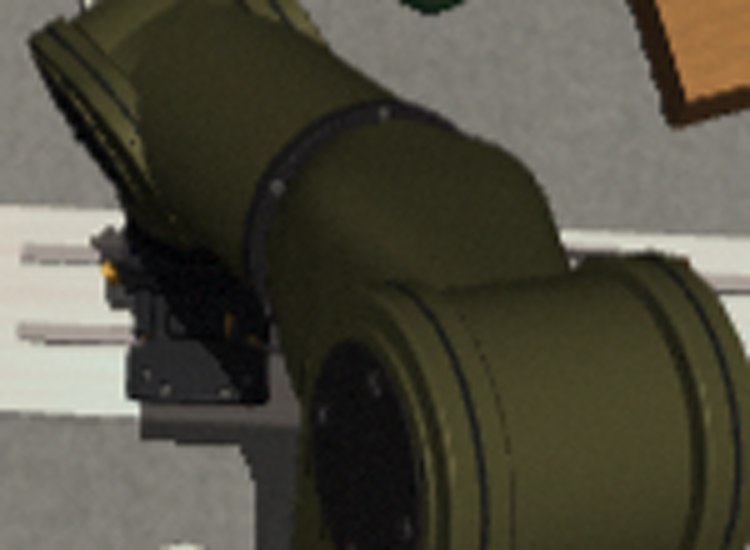

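The red jar is held upright above pocket 3 at (345,260) in the crop. I lower it.

Call:
{"api": "carry_out", "payload": {
  "targets": "0 8 1.9 2.2 0.003; 0 10 0 0 0; 0 12 0 0 0; 0 12 0 0 0; 0 10 0 0 0; 0 6 0 0 0; 0 5 0 0 0; 0 3 0 0 0; 0 3 0 0 0; 0 0 0 0 0; 0 0 0 0 0"
}}

```text
clock: 11.13
tool_pos: [0.6036, 0.0363, 0.2327]
eef_rot: [0.51, 0.49, -0.51, 0.49]
contact_force: [1.1, -0.3, -1.5]
opening: 0.581
```

Run:
```python
from look import *
plan(.6017,.038,tipz=.0635,jaw=YAW)
p,d=snap("side","s6"); crop(p,150,130,300,290,4,"s6c")
```

```text
t=11.13 tip=[0.6037 0.0363 0.0667] tooly_deg=-2.3 q7=-0.72 open=0.581 F=[ 1.1 -0.3 -1.5] x_tool=[ 3.e-04  0.e+00 -1.e+00]
turn -0.0025 alt 3.139 shift tool mm [ 3.2 -2.  -1.6]
```

View pics/s6c.png

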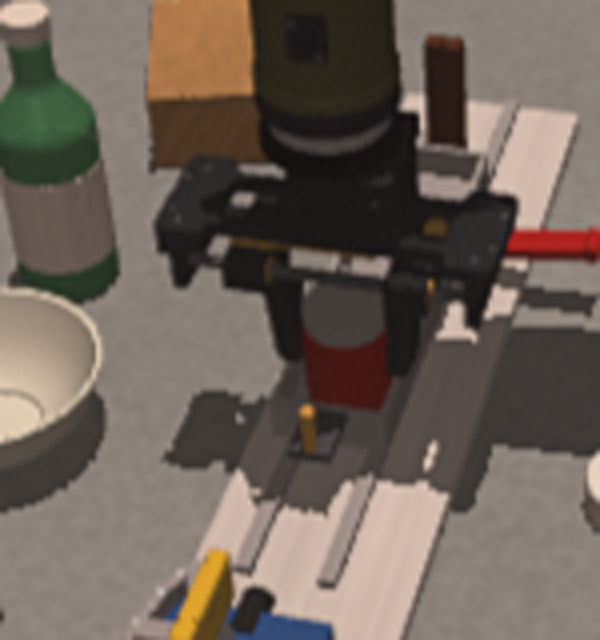

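Call:
{"api": "carry_out", "payload": {
  "targets": "0 1 -1 -0.8 0; 0 1 0 0 0; 0 1 0 0 0; 0 1 0 0 0; 0 0 0 0 0; 0 0 0 0 0"
}}

```text
clock: 11.68
tool_pos: [0.6032, 0.0373, 0.229]
eef_rot: [0.511, 0.489, -0.509, 0.49]
contact_force: [4.6, 0.5, -0.1]
opening: 0.583
```

Call:
{"api": "carry_out", "payload": {
  "targets": "0 0 2 0 0; 0 0 0 0 0; 0 0 0 0 0; 0 0 0 0 0"
}}

```text
clock: 12.02
tool_pos: [0.604, 0.0372, 0.2285]
eef_rot: [-0.51, -0.49, 0.51, -0.489]
contact_force: [0.8, 0.1, 1.4]
opening: 0.585
```

Call:
{"api": "carry_out", "payload": {
  "targets": "0 1 0 0 0; 0 1 0 0 0; 0 0 0 0 0; 0 0 0 0 0"
}}

```text
clock: 12.35
tool_pos: [0.6039, 0.0373, 0.2283]
eef_rot: [-0.51, -0.49, 0.51, -0.49]
contact_force: [-3.7, -0.6, 14.7]
opening: 0.585
```

The jar is seated on the floor with 15 N upward. I release it and rise.

Call:
{"api": "carry_out", "payload": {
  "targets": "0.8 0 0 0 0; 0.8 0 0 0 0; 0.8 0 0 0 0; 0.8 0 0 0 0; 0.8 -15 0 0 0; 0.8 -25 0 0 0; 0.8 -30 0 0 0; 0.8 -30 0 0 0; 0.8 -10 -20 -20 0; 0.8 0 -30 -35 0; 0.8 0 -38 -40 0; 0.8 0 -40 -40 0; 0.8 0 0 -40 0; 0.8 0 0 0 0; 0.8 0 0 0 0"
}}

```text
clock: 13.6
tool_pos: [0.5047, 0.1955, 0.3368]
eef_rot: [0.509, 0.491, -0.508, 0.491]
contact_force: [-0.2, 0.1, 0.9]
opening: 0.797
```

Run:
```python
from look import *
p,d=snap("side","s7"); crop(p,150,130,300,290,4,"s7c")
p,d=snap("top","t7"); crop(p,215,140,365,230,5,"t7c"); W=cloud("top",d); jars(W); print("tray jars"); jars(W,.09,.112)
plan(.465,.2936,gz=.045,jaw=YAW)
```

```text
blob px [520. 135.] n 129 ctr [ 0.7305 -0.7193] mean [ 0.7299 -0.7158  0.0658]
blob px [465. 180.] n 158 ctr [ 0.6    -0.5522] mean [ 0.5964 -0.5498  0.0646]
blob px [ 29. 163.] n 146 ctr [0.6391 0.6973] mean [0.6404 0.6995 0.0598]
blob px [ 12. 178.] n 229 ctr [0.5958 0.742 ] mean [0.5987 0.7452 0.06  ]
blob px [132. 218.] n 239 ctr [0.4829 0.3951] mean [0.4828 0.3951 0.0655]
blob px [167. 224.] n 211 ctr [0.4652 0.297 ] mean [0.4653 0.2961 0.0657]
blob px [365. 233.] n 237 ctr [ 0.4451 -0.2594] mean [ 0.4444 -0.2592  0.0655]
blob px [173. 262.] n 250 ctr [0.3594 0.2733] mean [0.3599 0.2735 0.0653]
blob px [493. 321.] n 233 ctr [ 0.2059 -0.5989] mean [ 0.2057 -0.5999  0.0661]
tray jars
blob px [100.  76.] n 151 ctr [0.9006 0.5101] mean [0.8883 0.4972 0.0993]
blob px [131.  77.] n 139 ctr [0.8989 0.4225] mean [0.887  0.4106 0.0995]
blob px [160.  77.] n 146 ctr [0.8978 0.3367] mean [0.886  0.3265 0.1   ]
blob px [189.  78.] n 130 ctr [0.8983 0.2506] mean [0.8846 0.2416 0.0992]
blob px [ 99. 107.] n 146 ctr [0.8095 0.5093] mean [0.7959 0.4959 0.0993]
blob px [129. 108.] n 138 ctr [0.8081 0.4221] mean [0.7949 0.4096 0.0994]
blob px [159. 109.] n 126 ctr [0.8048 0.3348] mean [0.7922 0.3258 0.099 ]
blob px [524. 131.] n 231 ctr [ 0.731  -0.7081] mean [ 0.7301 -0.707   0.1026]
blob px [260. 175.] n 245 ctr [0.6017 0.0352] mean [0.601  0.0355 0.1011]
blob px [499. 323.] n 330 ctr [ 0.2063 -0.6   ] mean [ 0.2025 -0.6002  0.1012]
blob px [  3. 329.] n 146 ctr [0.181  0.7077] mean [0.1822 0.7041 0.1027]
t=13.70 tip=[0.5057 0.1915 0.1703] tooly_deg=-2.4 q7=-0.98 open=0.802 F=[-0.8 -0.7 -0.5] x_tool=[-4.0e-04 -1.5e-03 -1.0e+00]
turn -0.0032 alt 3.138 shift tool mm [ 144.2  -44.6 -100.7]
```

View pics/s7c.png

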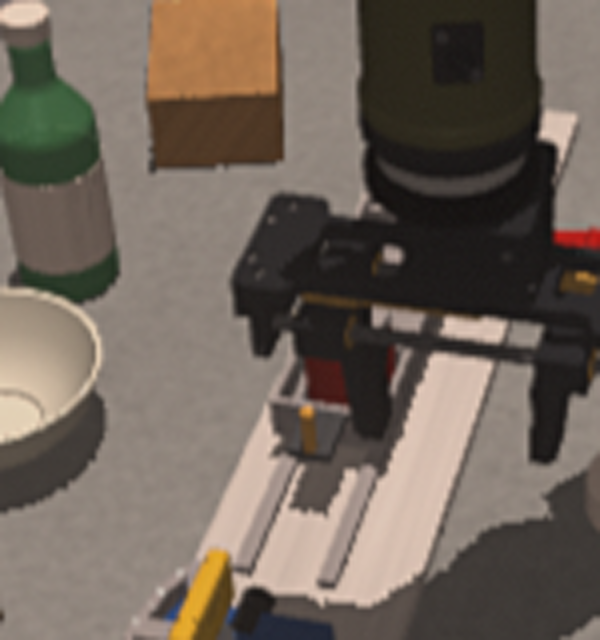

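View pics/t7c.png

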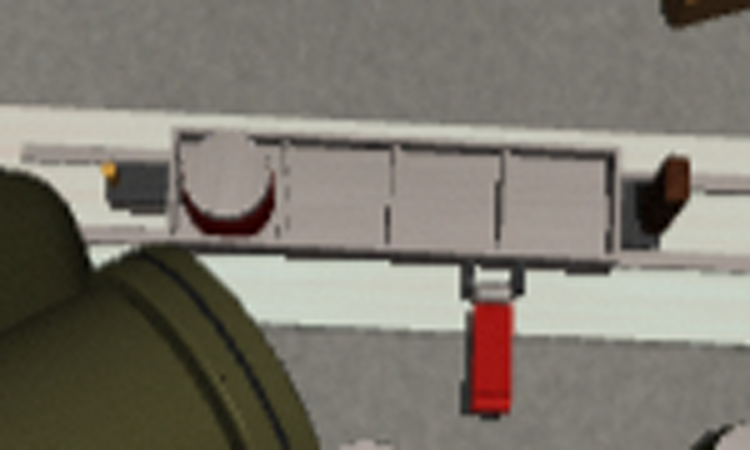

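Red stands in pocket 3 at (228,180) in the crop and the pedal is still down at (490,355). Purple is next, into pocket 2.

Call:
{"api": "carry_out", "payload": {
  "targets": "0.8 0 -15 -33 0; 0.8 0 -15 -34 0; 0.8 0 -13 -34 0; 0.8 0 0 0 0; 0.8 25 0 0 0; 0.8 25 0 0 0; 0.8 25 0 0 0; 0.8 25 0 0 0; 0.8 0 0 0 0; 0.8 0 0 0 0"
}}

```text
clock: 14.53
tool_pos: [0.4671, 0.2936, 0.2358]
eef_rot: [-0.509, -0.489, 0.512, -0.489]
contact_force: [0.8, -0.3, -0.2]
opening: 0.802
```

Run:
```python
from look import *
p,d=snap("side","s8"); crop(p,200,220,380,410,3,"s8c")
plan(.4665,.2945,gz=.0455,jaw=YAW)
```

```text
t=14.58 tip=[0.4675 0.2941 0.071 ] tooly_deg=-2.4 q7=-1.25 open=0.798 F=[-0.5  0.5 -0.3] x_tool=[ 1.e-04 -7.e-04 -1.e+00]
turn -0.0043 alt 3.137 shift tool mm [44.5 -1.  -0.4]
```

View pics/s8c.png

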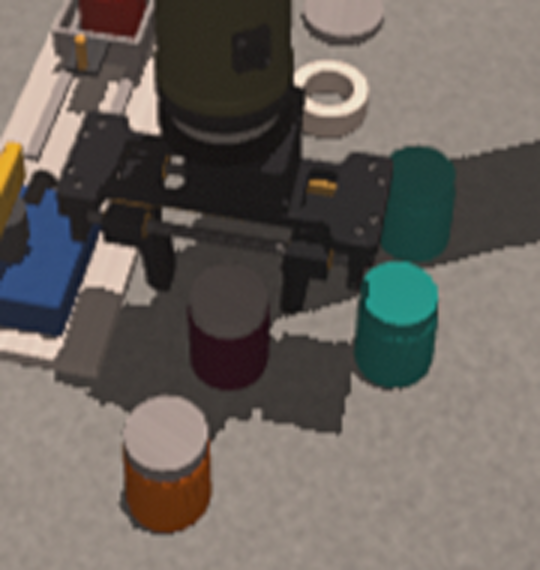

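The purple jar at (230,325) is centred between the fingers. I grip it and lift.

Call:
{"api": "carry_out", "payload": {
  "targets": "0.8 18 -1 -0.4 -0.004; 0.8 15 0 0 0; 0.8 11.5 0 0 0; 0.8 0 0 0 0; 0.8 0 0 0 0; 0 0 0 0 0; 0 0 0 0 0; 0 0 0 0 0; 0 0 0 0 0; 0 0 0 0 0; 0 -15 0 0 0; 0 -25 0 0 0; 0 -30 0 0 0; 0 -30 0 0 0; 0 -10 0 0 0; 0 0 0 0 0; 0 0 0 0 0"
}}

```text
clock: 16.0
tool_pos: [0.4656, 0.2952, 0.3016]
eef_rot: [-0.509, -0.491, 0.509, -0.491]
contact_force: [-0.7, -0.9, -2.4]
opening: 0.581
```

Run:
```python
from look import *
plan(.6012,-.0263,tipz=.063,jaw=YAW)
```

```text
t=16.00 tip=[0.4655 0.2951 0.1356] tooly_deg=-2.1 q7=-1.19 open=0.581 F=[-0.7 -0.9 -2.4] x_tool=[-2.e-04 -6.e-04 -1.e+00]
turn 0.0012 alt -3.14 shift tool mm [ 72.8 147.9 315.9]
```

Call:
{"api": "carry_out", "payload": {
  "targets": "0 -20 0 5 0; 0 -10 8 18 0; 0 0 12 28 0; 0 0 14 30 0; 0 0 14 30 0; 0 0 14 30 0; 0 0 14 30 0; 0 0 14 30 0; 0 0 14 30 0; 0 0 14 30 0; 0 0 14 25 0; 0 0 14 18 0; 0 0 10 8 0; 0 0 5.8 3.5 0; 0 0 0 0 0; 0 0 0 0 0; 0 0 0 0 0"
}}

```text
clock: 17.42
tool_pos: [0.6149, -0.0239, 0.3314]
eef_rot: [-0.508, -0.492, 0.509, -0.491]
contact_force: [0.2, -0.5, -2.7]
opening: 0.582
```

Run:
```python
from look import *
plan(.6012,-.0259,tipz=.063,jaw=YAW)
p,d=snap("side","s9"); crop(p,150,110,300,270,4,"s9c")
```

```text
t=17.42 tip=[ 0.6146 -0.0237  0.1654] tooly_deg=-2.0 q7=-0.54 open=0.582 F=[ 0.2 -0.5 -2.7] x_tool=[-2.1e-03  9.0e-04 -1.0e+00]
turn 0.0041 alt -3.137 shift tool mm [102.5 -13.1   2.7]
```

View pics/s9c.png

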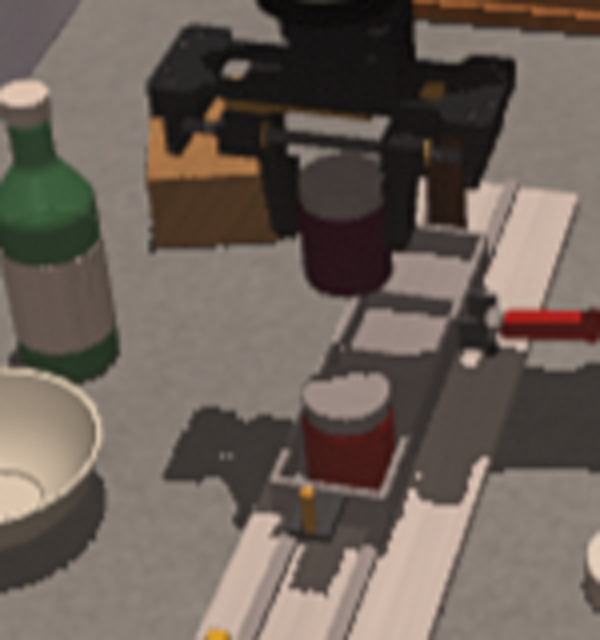

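Call:
{"api": "carry_out", "payload": {
  "targets": "0 10 -6 1.3 0.004; 0 15 -7 1.2 0; 0 15 0 0 0; 0 15 0 0 0; 0 14 0 0 0; 0 10 0 0 0; 0 8 0 0 0; 0 6 0 0 0; 0 4 0 0 0; 0 2 0 0 0; 0 0 0 0 0; 0 0 0 0 0; 0 0 0 0 0"
}}

```text
clock: 18.55
tool_pos: [0.6029, -0.0276, 0.2337]
eef_rot: [0.51, 0.489, -0.51, 0.49]
contact_force: [-0.0, 0.2, -2.4]
opening: 0.58
```

Run:
```python
from look import *
plan(.6012,-.0259,tipz=.063,jaw=YAW)
```

```text
t=18.55 tip=[ 0.6031 -0.0276  0.0677] tooly_deg=-2.4 q7=-0.64 open=0.580 F=[-0.   0.2 -2.4] x_tool=[ 0.001  0.    -1.   ]
turn -0.0027 alt 3.139 shift tool mm [ 4.7 -1.9 -1.7]
```

Call:
{"api": "carry_out", "payload": {
  "targets": "0 1 -0.5 -1 0; 0 1 0 0 0; 0 1 0 0 0; 0 1 0 0 0; 0 1 0 0 0; 0 0 0 0 0; 0 0 0 0 0"
}}

```text
clock: 19.13
tool_pos: [0.6022, -0.0266, 0.229]
eef_rot: [-0.51, -0.489, 0.51, -0.49]
contact_force: [-2.2, -0.3, 4.9]
opening: 0.582
```

Call:
{"api": "carry_out", "payload": {
  "targets": "0 1 0 0 0; 0 0 0 0 0; 0 0 0 0 0"
}}

```text
clock: 19.38
tool_pos: [0.6021, -0.0265, 0.2289]
eef_rot: [-0.51, -0.489, 0.51, -0.49]
contact_force: [-4.5, -0.3, 13.4]
opening: 0.581
```

Seated. I release it and go to orange.

Call:
{"api": "carry_out", "payload": {
  "targets": "0.8 0 0 0 0; 0.8 0 0 0 0; 0.8 0 0 0 0; 0.8 0 0 0 0; 0.8 -15 0 0 0; 0.8 -25 0 0 0; 0.8 -30 0 0 0; 0.8 -30 0 0 0; 0.8 -10 0 -20 0; 0.8 0 -5 -35 0; 0.8 0 -10 -40 0; 0.8 0 -10 -40 0; 0.8 0 -10 -40 0; 0.8 0 -15 -38 0; 0.8 0 -15 -38 0; 0.8 0 -15 -38 0; 0.8 0 -15 -38 0; 0.8 0 -15 -38 0; 0.8 0 0 0 0; 0.8 0 0 0 0"
}}

```text
clock: 21.05
tool_pos: [0.5052, 0.3462, 0.3372]
eef_rot: [0.509, 0.492, -0.508, 0.491]
contact_force: [0.4, -0.8, -0.2]
opening: 0.799
```

Run:
```python
from look import *
p,d=snap("top","t10"); crop(p,215,140,365,230,5,"t10c"); W=cloud("top",d); jars(W); print("tray jars"); jars(W[:, 200:360],.09,.112)
plan(.4845,.396,gz=.0455,jaw=YAW)
```

```text
blob px [365. 233.] n 239 ctr [ 0.4451 -0.2592] mean [ 0.4443 -0.2592  0.0653]
blob px [492. 319.] n 234 ctr [ 0.2064 -0.5998] mean [ 0.2098 -0.5995  0.0667]
tray jars
blob px [ 60. 175.] n 243 ctr [0.6019 0.0352] mean [0.601  0.0357 0.101 ]
blob px [ 83. 175.] n 243 ctr [ 0.6008 -0.0287] mean [ 0.6001 -0.0282  0.1011]
t=21.10 tip=[0.5066 0.3434 0.1709] tooly_deg=-2.2 q7=-1.13 open=0.801 F=[ 0.6 -1.1 -0.1] x_tool=[-3.e-04 -5.e-04 -1.e+00]
turn -0.0001 alt 3.141 shift tool mm [144.3 -24.1 -51.8]
```

View pics/t10.png

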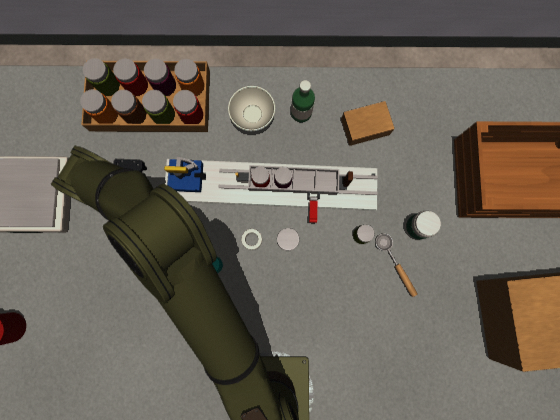

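Red and purple stand in the tray at (260,175) and (283,175), the pedal is down at (313,210), and olive is at (365,233). Orange is hidden by the arm, so I check it from the side camera.

Call:
{"api": "carry_out", "payload": {
  "targets": "0.8 0 -12 -26 0; 0.8 0 -12 -26 0; 0.8 20 0 0 0; 0.8 25 0 0 0; 0.8 25 0 0 0; 0.8 25 0 0 0; 0.8 0 0 0 0; 0.8 0 0 0 0"
}}

```text
clock: 21.77
tool_pos: [0.4862, 0.3936, 0.2412]
eef_rot: [-0.51, -0.489, 0.512, -0.49]
contact_force: [0.5, 0.5, -0.3]
opening: 0.804
```

Run:
```python
from look import *
p,d=snap("side","s11"); crop(p,160,230,360,420,3,"s11c")
plan(.4845,.396,gz=.0455,jaw=YAW)
```

```text
t=21.82 tip=[0.4864 0.3944 0.0766] tooly_deg=-2.5 q7=-1.27 open=0.798 F=[0.2 0.7 1.4] x_tool=[ 4.e-04 -6.e-04 -1.e+00]
turn -0.0045 alt 3.137 shift tool mm [50.1 -2.  -1.5]
```

View pics/s11c.png

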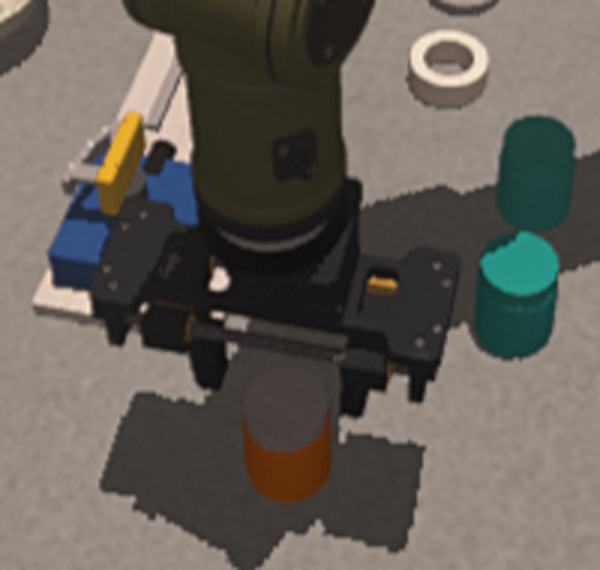

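Orange at (288,440) is between the fingers. I grip it and lift.

Call:
{"api": "carry_out", "payload": {
  "targets": "0.8 20 -1.5 -1.2 -0.004; 0.8 18 0 0 0; 0.8 12 0 0 0; 0.8 0 0 0 0; 0.8 0 0 0 0; 0 0 0 0 0; 0 0 0 0 0; 0 0 0 0 0; 0 0 0 0 0; 0 0 0 0 0; 0 -15 0 0 0; 0 -25 0 0 0; 0 -30 0 0 0; 0 -30 0 0 0; 0 -30 0 0 0; 0 -10 0 0 0; 0 0 0 0 0; 0 0 0 0 0"
}}

```text
clock: 23.32
tool_pos: [0.4837, 0.3963, 0.3312]
eef_rot: [-0.509, -0.49, 0.51, -0.491]
contact_force: [0.5, -0.4, -2.7]
opening: 0.582
```

Run:
```python
from look import *
plan(.5988,-.0899,tipz=.063,jaw=YAW)
```

```text
t=23.32 tip=[0.4836 0.3961 0.1652] tooly_deg=-2.1 q7=-1.21 open=0.582 F=[ 0.5 -0.4 -2.7] x_tool=[-7.0e-04 -1.4e-03 -1.0e+00]
turn 0.0015 alt -3.14 shift tool mm [102.8 133.8 481. ]
```

Call:
{"api": "carry_out", "payload": {
  "targets": "0 0 7.9 15 0; 0 0 7.9 25 0; 0 0 7.9 32 0; 0 0 7.9 32 0; 0 0 7.9 32 0; 0 0 7.9 32 0; 0 0 7.9 32 0; 0 0 7.9 32 0; 0 0 7.9 32 0; 0 0 7.9 32 0; 0 0 7.9 32 0; 0 0 7.9 32 0; 0 0 7.9 32 0; 0 0 7.9 32 0; 0 0 7.9 25 0; 0 0 7.9 20 0; 0 0 7.4 12 0; 0 0 0 0 0; 0 0 0 0 0; 0 0 0 0 0"
}}

```text
clock: 24.98
tool_pos: [0.5991, -0.0873, 0.3307]
eef_rot: [-0.508, -0.492, 0.509, -0.49]
contact_force: [-0.3, 0.8, -2.6]
opening: 0.581
```

Run:
```python
from look import *
plan(.5988,-.0899,tipz=.063,jaw=YAW)
p,d=snap("side","s12"); crop(p,150,90,300,250,4,"s12c")
```

```text
t=24.98 tip=[ 0.5985 -0.087   0.1647] tooly_deg=-2.0 q7=-0.45 open=0.581 F=[-0.3  0.8 -2.6] x_tool=[-0.0031  0.0016 -1.    ]
turn 0.0036 alt -3.138 shift tool mm [101.7   0.7   3. ]
```

View pics/s12c.png

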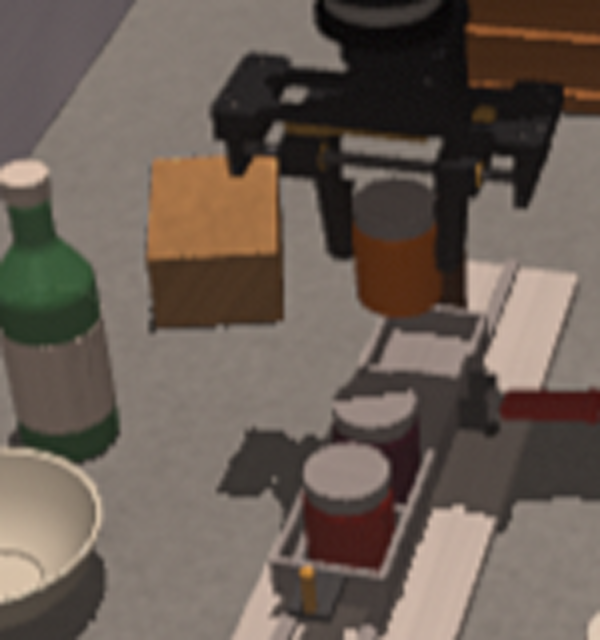

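Call:
{"api": "carry_out", "payload": {
  "targets": "0 10 0.7 1.5 0.003; 0 15 0 1.3 0; 0 15 0 0 0; 0 15 0 0 0; 0 14 0 0 0; 0 10 0 0 0; 0 8 0 0 0; 0 6 0 0 0; 0 4 0 0 0; 0 1 0 0 0; 0 0 0 0 0; 0 0 0 0 0; 0 0 0 0 0"
}}

```text
clock: 26.12
tool_pos: [0.6007, -0.0917, 0.2348]
eef_rot: [0.51, 0.49, -0.51, 0.49]
contact_force: [-0.3, 0.3, -2.6]
opening: 0.584
```

Run:
```python
from look import *
plan(.5995,-.0899,tipz=.063,jaw=YAW)
```

```text
t=26.12 tip=[ 0.6009 -0.0917  0.0688] tooly_deg=-2.3 q7=-0.54 open=0.584 F=[-0.3  0.3 -2.6] x_tool=[ 1.2e-03 -1.0e-04 -1.0e+00]
turn -0.0017 alt 3.14 shift tool mm [ 5.8 -1.5 -1.7]
```

Call:
{"api": "carry_out", "payload": {
  "targets": "0 1.5 -1 -1.2 0; 0 1.5 0 0 0; 0 1.5 0 0 0; 0 1 0 0 0; 0 1 0 0 0; 0 0 0 0 0; 0 0 0 0 0; 0 0 0 0 0"
}}

```text
clock: 26.78
tool_pos: [0.5994, -0.0902, 0.2292]
eef_rot: [-0.51, -0.49, 0.51, -0.49]
contact_force: [-3.8, -0.3, 9.2]
opening: 0.582
```

Call:
{"api": "carry_out", "payload": {
  "targets": "0 1 0 0 0; 0 0 0 0 0; 0 0 0 0 0"
}}

```text
clock: 27.03
tool_pos: [0.5994, -0.0901, 0.2291]
eef_rot: [-0.51, -0.489, 0.51, -0.49]
contact_force: [-6.2, -0.7, 17.2]
opening: 0.584
```

Call:
{"api": "carry_out", "payload": {
  "targets": "0.8 0 0 0 0; 0.8 0 0 0 0; 0.8 0 0 0 0; 0.8 0 0 0 0; 0.8 -15 0 0 0; 0.8 -25 0 0 0; 0.8 -30 0 0 0; 0.8 -30 0 0 0; 0.8 -10 -10 0 0; 0.8 0 -30 10 0; 0.8 0 -36 20 0; 0.8 0 -36 20 0; 0.8 0 -30 20 0; 0.8 0 -10 10 0; 0.8 0 0 0 0; 0.8 0 0 0 0; 0.8 0 0 0 0"
}}

```text
clock: 28.45
tool_pos: [0.4455, -0.1635, 0.3368]
eef_rot: [0.51, 0.49, -0.509, 0.49]
contact_force: [0.2, 1.0, -0.3]
opening: 0.796
```

Run:
```python
from look import *
p,d=snap("top","t13"); crop(p,215,140,415,260,4,"t13c"); W=cloud("top",d); jars(W); print("tray jars"); jars(W[:, 200:360],.09,.112)
plan(.4465,-.2585,gz=.0455,jaw=YAW)
```

```text
blob px [465. 170.] n 158 ctr [ 0.6309 -0.5494] mean [ 0.6279 -0.5496  0.0649]
blob px [525. 135.] n 125 ctr [ 0.7298 -0.7298] mean [ 0.7299 -0.7306  0.0664]
blob px [173. 262.] n 248 ctr [0.3593 0.2737] mean [0.3599 0.2733 0.0655]
blob px [210. 264.] n 248 ctr [0.357 0.171] mean [0.3563 0.1707 0.0655]
tray jars
blob px [ 60. 175.] n 244 ctr [0.6016 0.0352] mean [0.6011 0.0354 0.101 ]
blob px [ 83. 175.] n 244 ctr [ 0.6004 -0.0287] mean [ 0.6    -0.0283  0.1011]
blob px [105. 176.] n 248 ctr [ 0.5978 -0.0912] mean [ 0.597  -0.091   0.1007]
t=28.50 tip=[ 0.4461 -0.1631  0.1707] tooly_deg=-2.2 q7=-0.41 open=0.798 F=[-0.1 -0.5 -0.8] x_tool=[ 0.002  0.001 -1.   ]
turn 0.0001 alt -3.142 shift tool mm [144.2   3.8  95.5]
```

View pics/t13c.png

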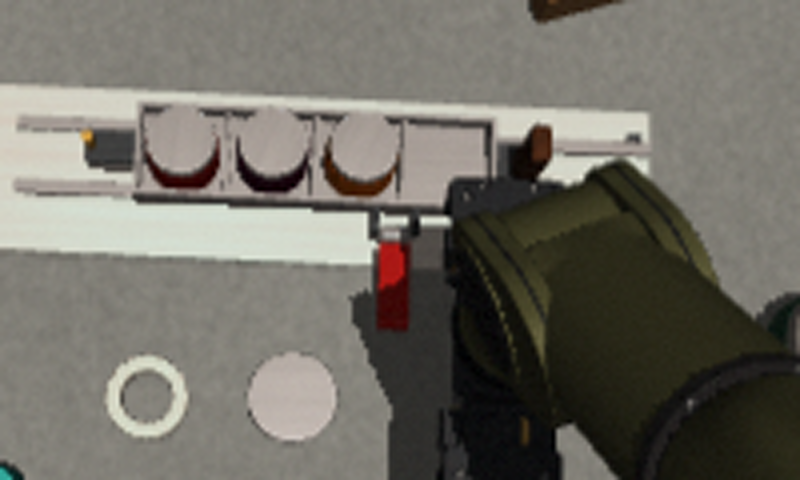

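Red, purple and orange stand in pockets 3, 2 and 1 at (183,145), (270,148) and (362,148), and the pedal is still down. I move over olive.

Call:
{"api": "carry_out", "payload": {
  "targets": "0.8 0 1 25 0; 0.8 0 1 36 0; 0.8 0 1.8 34 0; 0.8 20 0 0 0; 0.8 25 0 0 0; 0.8 25 0 0 0; 0.8 20 0 0 0; 0.8 0 0 0 0; 0.8 0 0 0 0; 0.8 0 0 0 0"
}}

```text
clock: 29.33
tool_pos: [0.4456, -0.2587, 0.2475]
eef_rot: [0.51, 0.49, -0.509, 0.491]
contact_force: [0.1, 0.1, 0.3]
opening: 0.799
```

Run:
```python
from look import *
p,d=snap("side","s14"); crop(p,240,60,400,220,4,"s14c")
W=cloud("side",d)
plan(.4465,-.2585,gz=.0455,jaw=YAW)
```

```text
t=29.38 tip=[ 0.4459 -0.2591  0.0818] tooly_deg=-2.2 q7=-0.34 open=0.802 F=[ 0.2 -0.3 -0.2] x_tool=[ 2.4e-03 -5.0e-04 -1.0e+00]
turn -0.0007 alt 3.141 shift tool mm [55.3  0.4 -0.6]
```

View pics/s14c.png

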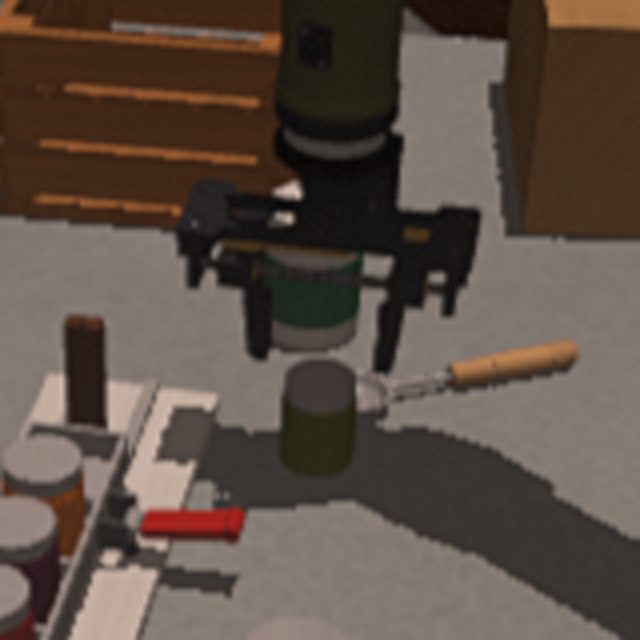

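Olive at (318,415) is unmoved and centred, and the near finger is clear of the spoon bowl at (372,395). I grip it and lift.

Call:
{"api": "carry_out", "payload": {
  "targets": "0.8 20 0 0 0; 0.8 20 0 0 0; 0.8 15 0 0 0; 0.8 0 0 0 0; 0.8 0 0 0 0; 0 0 0 0 0; 0 0 0 0 0; 0 0 0 0 0; 0 0 0 0 0; 0 0 0 0 0; 0 -15 0 0 0; 0 -25 0 0 0; 0 -30 0 0 0; 0 -30 0 0 0; 0 -30 0 0 0; 0 -10 0 0 0; 0 0 0 0 0; 0 0 0 0 0"
}}

```text
clock: 30.88
tool_pos: [0.444, -0.2596, 0.3313]
eef_rot: [-0.51, -0.49, 0.51, -0.49]
contact_force: [-0.1, -0.4, -2.3]
opening: 0.584
```

Run:
```python
from look import *
plan(.5975,-.1547,tipz=.063,jaw=YAW)
```

```text
t=30.88 tip=[ 0.4439 -0.2597  0.1653] tooly_deg=-2.3 q7=-0.22 open=0.584 F=[-0.1 -0.4 -2.3] x_tool=[-4.e-04 -4.e-04 -1.e+00]
turn -0.0021 alt 3.139 shift tool mm [ 102.2  149.5 -110.8]
```

Call:
{"api": "carry_out", "payload": {
  "targets": "0 0 0 -15 0; 0 0 5 -25 0; 0 0 10 -30 0; 0 0 15 -25 0; 0 0 25 -12 0; 0 0 30 -5 0; 0 0 30 0 0; 0 0 20 0 0; 0 0 10 0 0; 0 0 4.5 0 0; 0 0 0 0 0; 0 0 0 0 0; 0 0 0 0 0"
}}

```text
clock: 31.97
tool_pos: [0.5972, -0.1535, 0.3308]
eef_rot: [-0.509, -0.491, 0.511, -0.489]
contact_force: [-0.3, -0.5, -2.4]
opening: 0.583
```

Run:
```python
from look import *
plan(.5975,-.1553,tipz=.063,jaw=YAW)
p,d=snap("side","s15"); crop(p,170,70,320,230,4,"s15c")
```

```text
t=31.97 tip=[ 0.5967 -0.1535  0.1648] tooly_deg=-2.3 q7=-0.35 open=0.583 F=[-0.3 -0.5 -2.4] x_tool=[-2.7e-03 -3.0e-04 -1.0e+00]
turn -0.0013 alt 3.14 shift tool mm [101.8   1.1   1.7]
```

View pics/s15c.png

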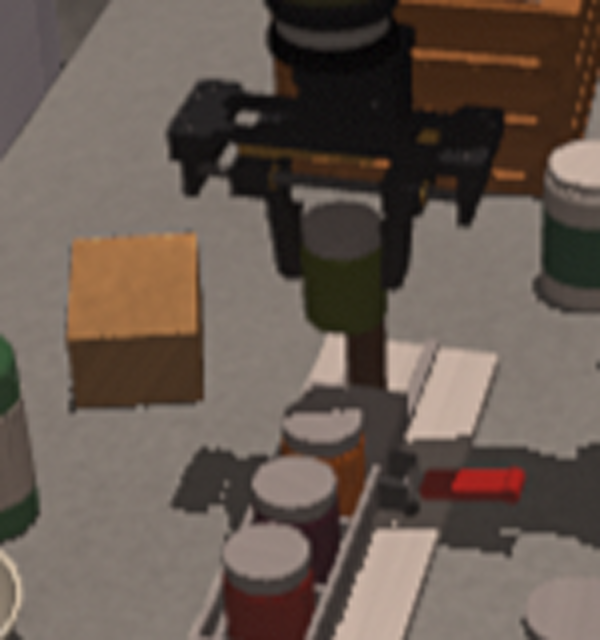

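Call:
{"api": "carry_out", "payload": {
  "targets": "0 10 0.5 0.8 0; 0 15 0 0 0; 0 15 0 0 0; 0 15 0 0 0; 0 14 0 0 0; 0 10 0 0 0; 0 8 0 0 0; 0 6 0 0 0; 0 4 0 0 0; 0 1 0 0 0; 0 0 0 0 0; 0 0 0 0 0; 0 0 0 0 0"
}}

```text
clock: 33.1
tool_pos: [0.599, -0.1542, 0.2343]
eef_rot: [0.51, 0.49, -0.51, 0.49]
contact_force: [0.1, 0.3, -1.4]
opening: 0.583
```

Run:
```python
from look import *
plan(.5975,-.1553,tipz=.063,jaw=YAW)
```

```text
t=33.10 tip=[ 0.5992 -0.1542  0.0683] tooly_deg=-2.3 q7=-0.44 open=0.583 F=[ 0.1  0.3 -1.4] x_tool=[ 1.2e-03 -2.0e-04 -1.0e+00]
turn -0.0015 alt 3.14 shift tool mm [ 5.3 -1.7  1.1]
```

Call:
{"api": "carry_out", "payload": {
  "targets": "0 1.5 -1 0.5 0; 0 1.5 0 0 0; 0 1.5 0 0 0; 0 1 0 0 0; 0 0.5 0 0 0; 0 0 0 0 0; 0 0 0 0 0; 0 0 0 0 0"
}}

```text
clock: 33.77
tool_pos: [0.5977, -0.1547, 0.2288]
eef_rot: [-0.51, -0.49, 0.51, -0.49]
contact_force: [-3.6, 0.1, 8.6]
opening: 0.582
```

Call:
{"api": "carry_out", "payload": {
  "targets": "0 1 0 0 0; 0 0 0 0 0; 0 0 0 0 0"
}}

```text
clock: 34.02
tool_pos: [0.5976, -0.1546, 0.2287]
eef_rot: [-0.51, -0.489, 0.51, -0.49]
contact_force: [-4.4, 1.0, 14.8]
opening: 0.584
```

Call:
{"api": "carry_out", "payload": {
  "targets": "0.8 0 0 0 0; 0.8 0 0 0 0; 0.8 0 0 0 0; 0.8 0 0 0 0; 0.8 -15 0 0 0; 0.8 -25 0 0 0; 0.8 -30 0 0 0; 0.8 -30 0 0 0; 0.8 -10 -10 0 0; 0.8 0 -30 0 0; 0.8 0 -36 0 0; 0.8 0 -40 0 0; 0.8 0 -40 0 0; 0.8 0 -20 0 0; 0.8 0 0 0 0; 0.8 0 0 0 0"
}}

```text
clock: 35.35
tool_pos: [0.4208, -0.1478, 0.3366]
eef_rot: [-0.51, -0.49, 0.51, -0.49]
contact_force: [0.5, -0.6, 0.6]
opening: 0.8
```

Run:
```python
from look import *
p,d=snap("top","t16"); crop(p,215,140,415,260,4,"t16c"); W=cloud("top",d); jars(W[:200],.09,.112)
p,d=snap("side","s16"); crop(p,170,110,320,270,4,"s16c")
plan(.497,-.1145,gz=.0445,jaw=YAW+90)
```

```text
blob px [101.  76.] n 153 ctr [0.9011 0.5098] mean [0.8885 0.497  0.0988]
blob px [130.  77.] n 155 ctr [0.9    0.4219] mean [0.8882 0.4108 0.1002]
blob px [159.  77.] n 143 ctr [0.8978 0.3373] mean [0.8861 0.3283 0.1004]
blob px [189.  77.] n 138 ctr [0.8994 0.2499] mean [0.8873 0.2418 0.0997]
blob px [128. 107.] n 147 ctr [0.8076 0.4222] mean [0.7953 0.4112 0.0999]
blob px [ 99. 107.] n 157 ctr [0.8089 0.5095] mean [0.7971 0.495  0.0997]
blob px [158. 108.] n 138 ctr [0.8078 0.3354] mean [0.7937 0.326  0.0996]
blob px [188. 109.] n 130 ctr [0.8041 0.248 ] mean [0.7914 0.2415 0.0996]
blob px [470. 163.] n 317 ctr [ 0.6377 -0.5512] mean [ 0.6363 -0.5496  0.1023]
blob px [524. 131.] n 228 ctr [ 0.7307 -0.7088] mean [ 0.7302 -0.7092  0.1024]
blob px [260. 175.] n 242 ctr [0.6016 0.0353] mean [0.6011 0.0357 0.1009]
blob px [283. 175.] n 244 ctr [ 0.5998 -0.0287] mean [ 0.6    -0.0283  0.1012]
blob px [306. 176.] n 246 ctr [ 0.5977 -0.0912] mean [ 0.5971 -0.0911  0.1009]
blob px [328. 177.] n 246 ctr [ 0.5957 -0.1548] mean [ 0.5953 -0.1544  0.101 ]
t=35.45 tip=[ 0.4233 -0.1476  0.1707] tooly_deg=-2.3 q7=-0.48 open=0.800 F=[ 0.7  0.2 -0.1] x_tool=[ 1.9e-03  4.0e-04 -1.0e+00]
turn 1.5692 alt -1.572 shift tool mm [145.4 -35.8 -72.1]
```

View pics/t16c.png

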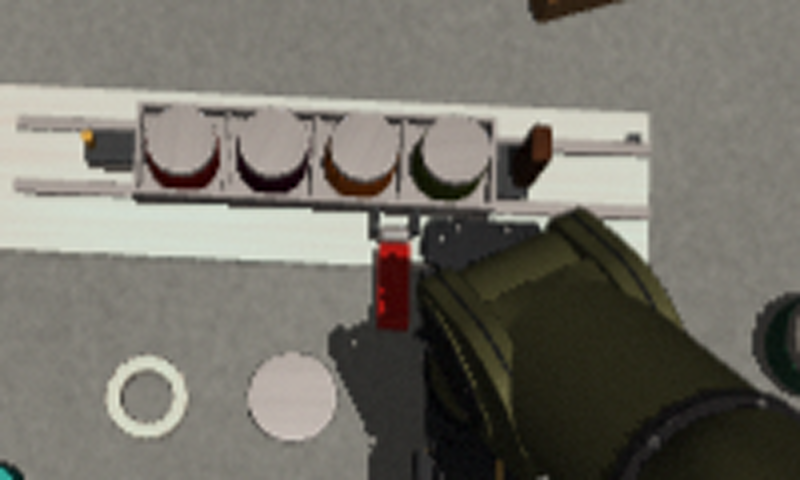

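View pics/s16c.png

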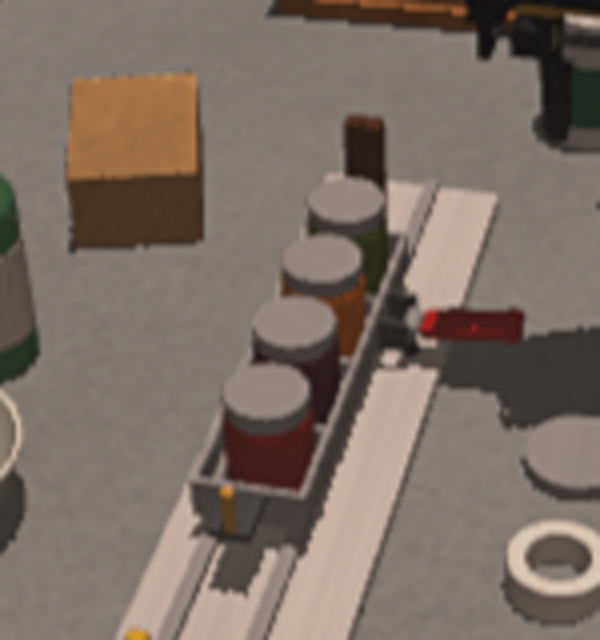

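All four jars stand upright in pockets 3 to 0. The pedal is down at (393,285) in the top crop. I measure its position for the lift.

Run:
```python
from look import *
c=lambda a,b:(215+(a+.5)/4-.5,140+(b+.5)/4-.5)
for a,b,z in[(379,245,.044),(410,245,.044),(376,328,.05),(408,328,.05)]:
    print(pix2z("top",*c(a,b),z).round(4))
W=cloud("top",np.load("pics/t16.npy"))
u,v=313,210; print(W[202:226:3,311:315].reshape(-1,4,3)[:,1].round(4))
```

```text
[ 0.5378 -0.1054  0.044 ]
[ 0.5379 -0.1277  0.044 ]
[ 0.4769 -0.1025  0.05  ]
[ 0.477  -0.1252  0.05  ]
[[ 0.5348 -0.113   0.043 ]
 [ 0.5255 -0.1127  0.0463]
 [ 0.5172 -0.1128  0.0437]
 [ 0.5075 -0.1123  0.0499]
 [ 0.4983 -0.1119  0.0539]
 [ 0.4906 -0.1124  0.0474]
 [ 0.4815 -0.112   0.0508]
 [ 0.4794 -0.116  -0.0019]]
```

Call:
{"api": "carry_out", "payload": {
  "targets": "0.5 0 0 0 0.1207; 0.5 0 0 0 0.1207; 0.5 0 0 0 0.1207; 0.5 0 0 0 0.1207; 0.5 0 0 0 0.1207; 0.5 0 0 0 0.1207; 0.5 0 0 0 0.1207; 0.5 0 0 0 0.1207; 0.5 0 0 0 0.1207; 0.5 0 0 0 0.1207; 0.5 0 0 0 0.1207; 0.5 0 0 0 0.1207; 0.5 0 0 0 0.1207; 0.5 0 -12 -24 0; 0.5 0 -12 -24 0; 0.5 0 -12 -24 0; 0.5 0 0 0 0; 0.5 0 0 0 0",
  "force": 40
}}

```text
clock: 36.95
tool_pos: [0.4975, -0.1131, 0.3363]
eef_rot: [0.708, -0.012, -0.706, -0.013]
contact_force: [-0.6, 0.2, 0.4]
opening: 0.497
```

Run:
```python
from look import *
plan(.498,-.114,gz=.0445,jaw=YAW+90)
```

```text
t=36.95 tip=[ 0.4979 -0.113   0.1703] tooly_deg=-92.0 q7=-1.58 open=0.497 F=[-0.6  0.2  0.4] x_tool=[ 2.3e-03  7.0e-04 -1.0e+00]
turn 0.0034 alt -3.138 shift tool mm [144.8   1.1   0.2]
```

Call:
{"api": "carry_out", "payload": {
  "targets": "0.5 25 1 0 0.003; 0.5 30 0 0 0; 0.5 30 0 0 0; 0.5 20 0 0 0; 0.5 0 0 0 0; 0.5 0 0 0 0"
}}

```text
clock: 37.45
tool_pos: [0.4946, -0.1157, 0.2311]
eef_rot: [-0.706, 0.015, 0.708, 0.015]
contact_force: [-1.1, 0.6, -0.0]
opening: 0.499
```

Run:
```python
from look import *
plan(.498,-.114,gz=.0445,jaw=YAW+90)
p,d=snap("side","s17"); crop(p,200,80,360,220,4,"s17c")
```

```text
t=37.45 tip=[ 0.4942 -0.1157  0.0651] tooly_deg=-92.4 q7=-1.61 open=0.499 F=[-1.1  0.6 -0. ] x_tool=[-0.0027  0.     -1.    ]
turn -0.0032 alt 3.138 shift tool mm [39.5 -1.9 -3.9]
```

View pics/s17c.png

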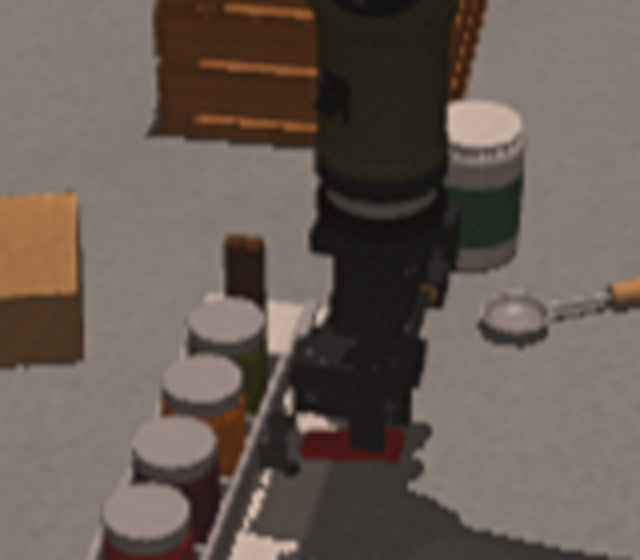

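Call:
{"api": "carry_out", "payload": {
  "targets": "0.5 8 -0.8 -2 -0.003; 0.5 10 0 0 0; 0.5 10 0 0 0; 0.5 8 0 0 0; 0.5 3 0 0 0; 0.5 0 0 0 0; 0.5 0 0 0 0"
}}

```text
clock: 38.08
tool_pos: [0.4971, -0.1147, 0.1925]
eef_rot: [-0.707, 0.014, 0.707, 0.013]
contact_force: [0.2, 0.5, 0.7]
opening: 0.496
```

Call:
{"api": "carry_out", "payload": {
  "targets": "0 0 0 0 0; 0 0 0 0 0; 0 0 0 0 0; 0 0 0 0 0; 0 0 0 0 0"
}}

```text
clock: 38.5
tool_pos: [0.4973, -0.1152, 0.193]
eef_rot: [0.707, -0.014, -0.707, -0.013]
contact_force: [-0.5, -1.7, 1.6]
opening: 0.241
```

Run:
```python
from look import *
plan(.498,-.114,gz=.0445,jaw=YAW+90)
```

```text
t=38.50 tip=[ 0.4974 -0.1153  0.027 ] tooly_deg=-92.2 q7=-1.61 open=0.241 F=[-0.5 -1.7  1.6] x_tool=[ 6.e-04 -8.e-04 -1.e+00]
turn -0.0003 alt 3.141 shift tool mm [ 1.5 -1.3 -0.6]
```

The pedal is gripped (opening 21 mm). I lift it along its arc.

Call:
{"api": "carry_out", "payload": {
  "targets": "0 -5.4 0 -1 0; 0 -5.2 0 -1.6 0; 0 -5 0 -2.1 0; 0 -4.8 0 -2.7 0; 0 -4.4 0 -3.1 0; 0 -4.1 0 -3.6 0; 0 0 0 0 0; 0 0 0 0 0"
}}

```text
clock: 39.17
tool_pos: [0.5104, -0.1153, 0.222]
eef_rot: [-0.706, 0.014, 0.708, 0.014]
contact_force: [-4.7, -2.1, -1.4]
opening: 0.243
```

Run:
```python
from look import *
plan(.498,-.114,gz=.0445,jaw=YAW+90)
p,d=snap("side","s18"); crop(p,200,80,360,220,4,"s18c")
```

```text
t=39.17 tip=[ 0.51   -0.1153  0.056 ] tooly_deg=-92.2 q7=-1.61 open=0.243 F=[-4.7 -2.1 -1.4] x_tool=[-2.3e-03 -1.0e-04 -1.0e+00]
turn 0.0 alt -3.142 shift tool mm [30.5 -0.9 11.9]
```

View pics/s18c.png

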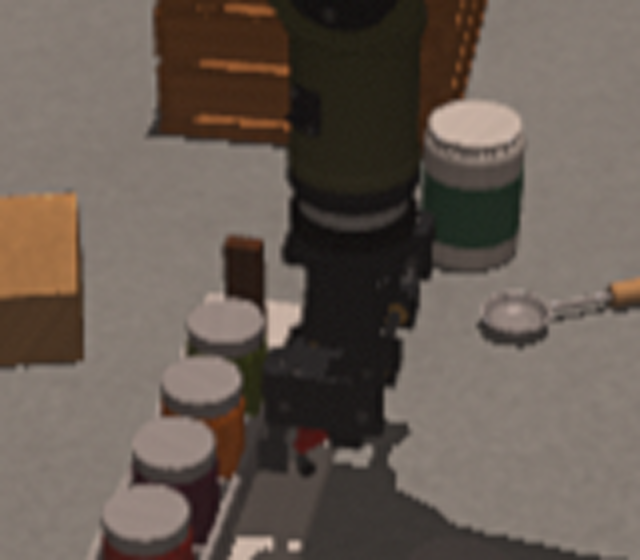

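Call:
{"api": "carry_out", "payload": {
  "targets": "0 -3.7 0 -4 0; 0 -3.3 0 -4.3 0; 0 -1.9 0 -3.1 0; 0 -0.8 0 -2 0; 0 0 0 0 0; 0 0 0 0 0"
}}

```text
clock: 39.72
tool_pos: [0.5219, -0.1157, 0.2308]
eef_rot: [-0.704, 0.014, 0.71, 0.014]
contact_force: [-8.5, -0.4, -1.6]
opening: 0.241
```

Run:
```python
from look import *
plan(.498,-.114,gz=.0445,jaw=YAW+90)
```

```text
t=39.72 tip=[ 0.5205 -0.1157  0.0648] tooly_deg=-92.2 q7=-1.60 open=0.241 F=[-8.5 -0.4 -1.6] x_tool=[-8.6e-03  2.0e-04 -1.0e+00]
turn -0.0001 alt 3.142 shift tool mm [39.5 -0.8 22.2]
```

Call:
{"api": "carry_out", "payload": {
  "targets": "0 0 0 -2 0; 0 0 0 -2 0; 0 0 0 0 0; 0 0 0 0 0"
}}

```text
clock: 40.05
tool_pos: [0.5233, -0.1158, 0.2308]
eef_rot: [-0.701, 0.014, 0.713, 0.014]
contact_force: [-14.8, -0.4, 5.3]
opening: 0.244
```

Call:
{"api": "carry_out", "payload": {
  "targets": "0.5 0 0 0 0; 0.5 0 0 0 0; 0.5 0 0 0 0; 0.5 -10 0 0 0; 0.5 -25 0 0 0; 0.5 -30 0 0 0; 0.5 -30 0 0 0; 0.5 -20 0 30 0; 0.5 0 0 40 0; 0.5 0 0 40 0; 0.5 0 0 0 0"
}}

```text
clock: 40.97
tool_pos: [0.4091, -0.1113, 0.3468]
eef_rot: [-0.702, 0.014, 0.712, 0.014]
contact_force: [-2.2, 0.1, -0.7]
opening: 0.503
```

Run:
```python
from look import *
p,d=snap("side","s19"); crop(p,200,80,360,220,4,"s19c")
p,d=snap("top","t19"); crop(p,240,150,390,240,5,"t19c"); W=cloud("top",d); jars(W[:200,200:400],.09,.112)
hsv=cv2.cvtColor(p,cv2.COLOR_BGR2HSV); v,u=np.mgrid[0:420,0:560]
red=((hsv[...,0]<8)|(hsv[...,0]>172))&(hsv[...,1]>130)&(u>290)&(u<340)&(v>185)&(v<225)
w=W[red]; 
if len(w): print("pedal",red.sum(),w.mean(0),w.min(0),w.max(0))
plan(.498,-.114,gz=.0445,jaw=YAW+90)
```

```text
blob px [ 59. 175.] n 249 ctr [0.6018 0.0367] mean [0.6011 0.0369 0.1012]
blob px [ 82. 175.] n 246 ctr [ 0.6002 -0.0272] mean [ 0.5999 -0.0268  0.1009]
blob px [105. 176.] n 245 ctr [ 0.5973 -0.0898] mean [ 0.5972 -0.0898  0.1011]
blob px [128. 177.] n 242 ctr [ 0.5956 -0.1534] mean [ 0.5954 -0.1532  0.101 ]
pedal 10 [ 0.52538548 -0.10911964  0.14286617] [ 0.45613724 -0.13028514  0.01094221] [ 0.54931954 -0.07648237  0.52308188]
t=41.07 tip=[ 0.4179 -0.1117  0.1814] tooly_deg=-92.2 q7=-1.58 open=0.500 F=[ 1.3 -0.2 -0.1] x_tool=[ 9.e-04 -3.e-04 -1.e+00]
turn 0.0002 alt -3.141 shift tool mm [156.   -0.8 -79.9]
```

View pics/s19c.png

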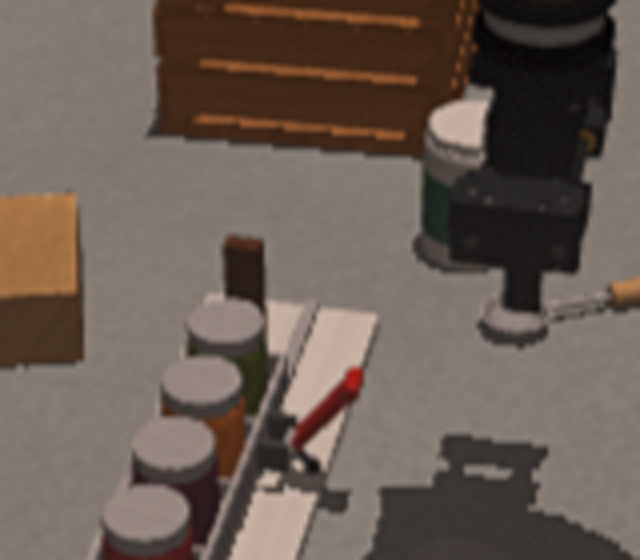

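View pics/t19c.png

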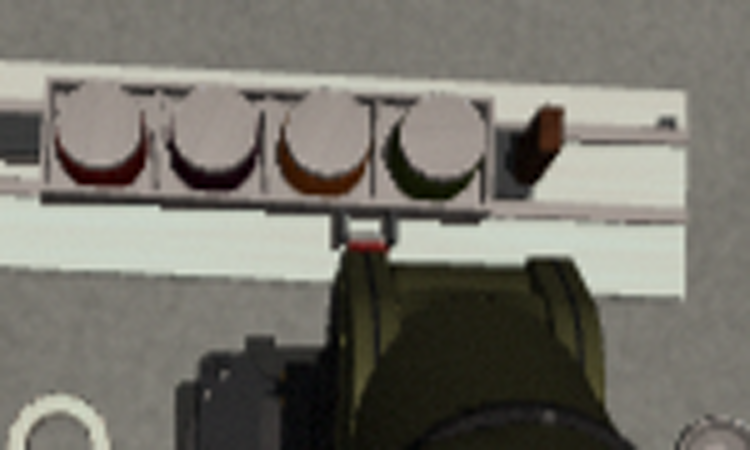

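Run:
```python
from h import *
a=cv2.imread("pics/side0.png")[150:215,260:320]; b=cv2.imread("pics/s19.png")[150:215,260:320]
cv2.imwrite("pics/cmp.png",cv2.resize(np.hstack([a,b]),None,fx=6,fy=6,interpolation=cv2.INTER_CUBIC))
for n in("side0","s19"):
    p=cv2.imread(f"pics/{n}.png"); h=cv2.cvtColor(p,cv2.COLOR_BGR2HSV); v,u=np.mgrid[0:420,0:560]
    m=((h[...,0]<8)|(h[...,0]>172))&(h[...,1]>130)&(u>268)&(u<310)&(v>160)&(v<205)
    P=np.stack([u[m],v[m]],1); W=cloud("side",np.load(f"pics/{n}.npy"))[m]
    vx,vy,x0,y0=cv2.fitLine(P.astype(np.float32),2,0,.01,.01).ravel()
    print(n,m.sum(),P.min(0),P.max(0),np.degrees(np.arctan2(vy,vx)),np.nanmax(W[:,2]),np.nanpercentile(W[:,2],90), W[np.nanargmax(W[:,2])])
```

```text
side0 89 [273 171] [288 191] -52.057034 0.10267988879236342 0.09962595855029335 [ 0.5158563  -0.10372017  0.10267989]
s19 100 [273 172] [290 191] -45.520004 0.0996880168049841 0.09631095135022939 [ 0.51103581 -0.10450902  0.09968802]
```

View pics/cmp.png

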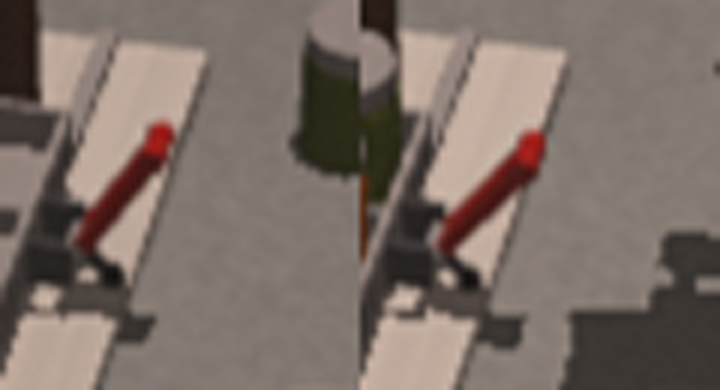

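The lip stands about 6° lower than at the start (compare (160,140) left with (530,150) right). I push it the rest of the way from the robot side with closed fingers.

Call:
{"api": "carry_out", "payload": {
  "targets": "0 20 0 0 0; 0 25 0 0 0; 0 25 0 -15 0; 0 25 0 -20 0; 0 4 0 -20 0; 0 0 0 -10 0; 0 0 0 0 0; 0 0 0 0 0"
}}

```text
clock: 41.73
tool_pos: [0.4853, -0.1141, 0.2474]
eef_rot: [0.708, -0.013, -0.706, -0.013]
contact_force: [-0.6, 0.6, -0.4]
opening: 0.003
```

Call:
{"api": "carry_out", "payload": {
  "targets": "0 0 0 -4 0; 0 0 0 -4 0; 0 0 0 -4 0; 0 0 0 -2 0; 0 0 0 0 0; 0 0 0 0 0"
}}

```text
clock: 42.23
tool_pos: [0.4972, -0.1148, 0.2474]
eef_rot: [-0.707, 0.014, 0.707, 0.014]
contact_force: [-2.6, -0.2, 1.4]
opening: 0.006
```

Run:
```python
from look import *
plan(.498,-.114,tipz=.082,jaw=YAW+90)
p,d=snap("side","s20"); crop(p,200,80,360,220,4,"s20c")
```

```text
t=42.23 tip=[ 0.4971 -0.1148  0.0814] tooly_deg=-92.2 q7=-1.61 open=0.006 F=[-2.6 -0.2  1.4] x_tool=[-1.e-03 -1.e-04 -1.e+00]
turn 0.0 alt -3.142 shift tool mm [-0.6 -0.9 -0.9]
```

View pics/s20c.png

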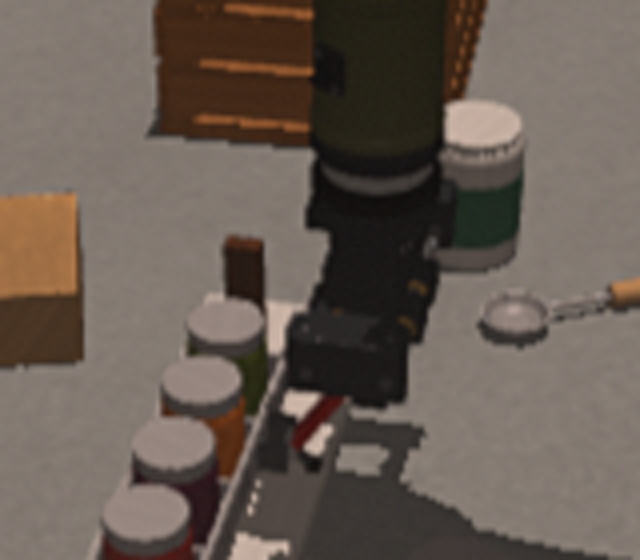

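Contact at 2.6 N. I push on gently to the stop.

Call:
{"api": "carry_out", "payload": {
  "targets": "0 0 0 -2 0; 0 0 0 -2 0; 0 0 0 -1 0; 0 0 0 0 0; 0 0 0 0 0"
}}

```text
clock: 42.7
tool_pos: [0.5005, -0.1149, 0.2471]
eef_rot: [-0.705, 0.014, 0.709, 0.014]
contact_force: [-8.0, -0.0, 5.6]
opening: 0.004
```

Call:
{"api": "carry_out", "payload": {
  "targets": "0 0 0 -2 0; 0 0 0 -1 0; 0 0 0 0 0; 0 0 0 0 0"
}}

```text
clock: 43.03
tool_pos: [0.5016, -0.115, 0.2468]
eef_rot: [-0.703, 0.014, 0.711, 0.014]
contact_force: [-11.1, -0.1, 9.0]
opening: 0.006
```

Call:
{"api": "carry_out", "payload": {
  "targets": "0 0 0 -2 0; 0 0 0 0 0; 0 0 0 0 0; 0 0 0 20 0; 0 0 0 30 0; 0 -25 0 35 0; 0 -35 0 35 0; 0 -30 0 0 0; 0 0 0 0 0"
}}

```text
clock: 43.78
tool_pos: [0.3946, -0.1111, 0.3347]
eef_rot: [0.71, -0.014, -0.704, -0.013]
contact_force: [1.4, -0.1, 1.3]
opening: 0.007
```

Run:
```python
from look import *
plan(.594,-.209,gz=.112,jaw=YAW)
snap("side","s21")
for n in("side0","s21"):
    p=cv2.imread(f"pics/{n}.png"); h=cv2.cvtColor(p,cv2.COLOR_BGR2HSV); v,u=np.mgrid[0:420,0:560]
    m=((h[...,0]<8)|(h[...,0]>172))&(h[...,1]>130)&(u>268)&(u<310)&(v>160)&(v<205)
    P=np.stack([u[m],v[m]],1); W=cloud("side",np.load(f"pics/{n}.npy"))[m]
    vx,vy,x0,y0=cv2.fitLine(P.astype(np.float32),2,0,.01,.01).ravel()
    print(n,m.sum(),P.min(0),P.max(0),np.degrees(np.arctan2(vy,vx)),np.nanmax(W[:,2]),np.nanpercentile(W[:,2],90))
a=cv2.imread("pics/side0.png")[120:215,240:320]; b=cv2.imread("pics/s21.png")[120:215,240:320]
cv2.imwrite("pics/cmp2.png",cv2.resize(np.hstack([a,b]),None,fx=5,fy=5,interpolation=cv2.INTER_CUBIC))
```

```text
t=43.78 tip=[ 0.3958 -0.1113  0.1687] tooly_deg=-92.2 q7=-1.59 open=0.007 F=[ 1.4 -0.1  1.3] x_tool=[ 0.0075 -0.0014 -1.    ]
turn 1.5702 alt -1.571 shift tool mm [  77.3 -201.2  -89.9]
side0 89 [273 171] [288 191] -52.057034 0.10267988879236342 0.09962595855029335
s21 85 [273 171] [288 191] -52.362217 0.10213727064077487 0.10014320127418519
```

View pics/cmp2.png

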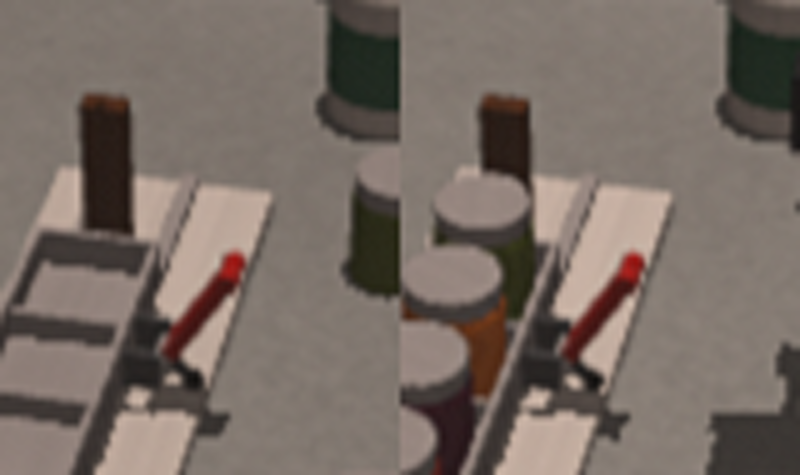

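The pedal is fully up; its line angle of 52.4° matches the 52.1° at the start. I turn the jaws to tray x and go to the handle.

Call:
{"api": "carry_out", "payload": {
  "targets": "0.6 0 0 0 -0.1208; 0.6 0 0 0 -0.1208; 0.6 0 0 0 -0.1208; 0.6 0 0 0 -0.1208; 0.6 0 0 0 -0.1208; 0.6 0 0 0 -0.1208; 0.6 0 0 0 -0.1208; 0.6 0 0 0 -0.1208; 0.6 0 0 0 -0.1208; 0.6 0 0 0 -0.1208; 0.6 0 0 0 -0.1208; 0.6 0 0 0 -0.1208; 0.6 0 0 0 -0.1208; 0.6 -20 0 25 0; 0.6 -20 10 30 0; 0.6 0 30 30 0; 0.6 0 30 20 0; 0.6 0 30 0 0; 0.6 0 0 0 0; 0.6 0 0 0 0"
}}

```text
clock: 45.5
tool_pos: [0.4917, -0.2189, 0.37]
eef_rot: [0.511, 0.49, -0.508, 0.49]
contact_force: [-0.6, 0.1, -0.4]
opening: 0.6
```

Run:
```python
from look import *
plan(.595,-.2085,gz=.113,jaw=YAW)
p,d=snap("top","t22"); W=cloud("top",d); jars(W[:200,200:400],.09,.112)
z=W[...,2]; v,u=np.mgrid[0:420,0:560]
m=(u>338)&(u<358)&(v>165)&(v<192)&(z>0.12)&(z<.14)
w=W[m]; print("handle",m.sum(),w.mean(0),w.min(0),w.max(0))
for nm,px,zz in [("buf",(205.6,176.2),.045),("trayend",(248.5,178),.045)]: print(nm,pix2z("top",*px,zz))
```

```text
t=45.50 tip=[ 0.4921 -0.2186  0.204 ] tooly_deg=-2.2 q7=-0.26 open=0.600 F=[-0.6  0.1 -0.4] x_tool=[ 0.0025  0.0022 -1.    ]
turn -0.0006 alt 3.141 shift tool mm [110.3 102.2 -13.8]
blob px [ 59. 175.] n 249 ctr [0.6022 0.0367] mean [0.6012 0.037  0.101 ]
blob px [ 82. 175.] n 247 ctr [ 0.6001 -0.0274] mean [ 0.5998 -0.0269  0.101 ]
blob px [105. 176.] n 246 ctr [ 0.5977 -0.0898] mean [ 0.5974 -0.0897  0.101 ]
blob px [128. 177.] n 241 ctr [ 0.5955 -0.1535] mean [ 0.5956 -0.1533  0.1009]
handle 46 [ 0.59494686 -0.20881173  0.12493718] [ 0.58275356 -0.21690729  0.12035146] [ 0.60714151 -0.20254535  0.13139241]
buf [0.6087627  0.19511384 0.045     ]
trayend [0.60406674 0.07071907 0.045     ]
```

Call:
{"api": "carry_out", "payload": {
  "targets": "0.6 0 35 -5 0; 0.6 0 35 -5 0; 0.6 0 33 -3.8 0; 0.6 0 0 0 0; 0.6 20 0 0 0; 0.6 20 0 0 0; 0.6 0 0 0 0; 0.6 0 0 0 0"
}}

```text
clock: 46.22
tool_pos: [0.592, -0.2089, 0.33]
eef_rot: [-0.509, -0.491, 0.51, -0.49]
contact_force: [0.6, -0.8, -0.0]
opening: 0.597
```

Run:
```python
from look import *
plan(.596,-.2085,gz=.113,jaw=YAW)
p,d=snap("side","s23"); crop(p,200,50,340,200,4,"s23c")
```

```text
t=46.22 tip=[ 0.5915 -0.2088  0.164 ] tooly_deg=-2.2 q7=-0.27 open=0.597 F=[ 0.6 -0.8 -0. ] x_tool=[-3.4e-03  5.0e-04 -1.0e+00]
turn 0.0007 alt -3.141 shift tool mm [70.   4.8 -0.5]
```

View pics/s23c.png

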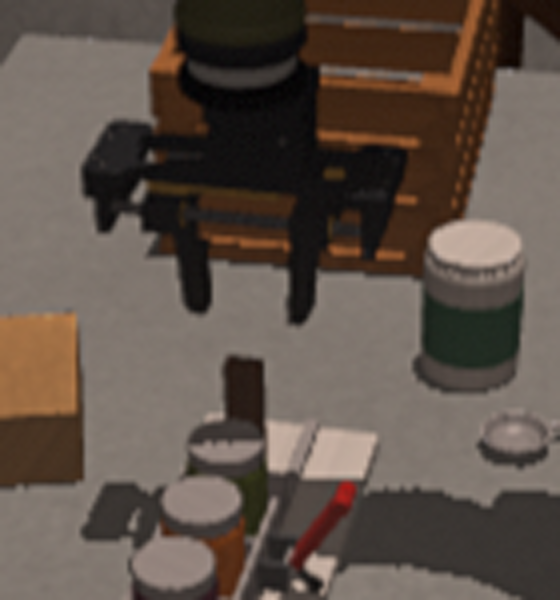

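The fingers straddle the handle at (243,390). I descend and grip.

Call:
{"api": "carry_out", "payload": {
  "targets": "0.6 15 3 0 0; 0.6 20 0 0 0; 0.6 20 0 0 0; 0.6 15 0 0 0; 0.6 0 0 0 0; 0.6 0 0 0 0; 0 0 0 0 0; 0 0 0 0 0; 0 0 0 0 0; 0 0 0 0 0; 0 0 0 0 0",
  "force": 20
}}

```text
clock: 47.18
tool_pos: [0.5968, -0.2094, 0.2618]
eef_rot: [0.51, 0.49, -0.509, 0.491]
contact_force: [0.7, 0.3, 1.4]
opening: 0.29
```

Run:
```python
from look import *
plan(.596,-.2085,gz=.113,jaw=YAW)
```

```text
t=47.18 tip=[ 0.5971 -0.2095  0.0958] tooly_deg=-2.2 q7=-0.33 open=0.290 F=[0.7 0.3 1.4] x_tool=[ 2.2e-03 -4.0e-04 -1.0e+00]
turn -0.0004 alt 3.141 shift tool mm [ 1.8 -1.2 -0.9]
```

Call:
{"api": "carry_out", "payload": {
  "targets": "0 0 0 -1 0; 0 0 0 -2 0; 0 0 0 -3 0; 0 0 0 -4 0; 0 0 0 -5 0; 0 0 0 -5 0; 0 0 0 -5 0; 0 0 0 -5 0; 0 0 0 -5 0; 0 0 0 -5 0; 0 0 0 -5 0; 0 0 0 -5 0; 0 0 0 -5 0; 0 0 0 -5 0; 0 0 0 -5 0; 0 0 0 -5 0; 0 0 0 -5 0; 0 0 0 -5 0; 0 0 0 -5 0; 0 0 0 -5 0"
}}

```text
clock: 48.85
tool_pos: [0.6004, -0.1193, 0.2618]
eef_rot: [0.51, 0.489, -0.509, 0.491]
contact_force: [1.6, -2.7, 5.2]
opening: 0.291
```

Call:
{"api": "carry_out", "payload": {
  "targets": "0 0 0 -4 0; 0 0 0 -3 0; 0 0 0 -3 0; 0 0 0 -3 0; 0 0 0 -2 0; 0 0 0 0 0; 0 0 0 0 0"
}}

```text
clock: 49.43
tool_pos: [0.601, -0.1035, 0.2618]
eef_rot: [0.51, 0.49, -0.509, 0.491]
contact_force: [2.4, -0.8, 5.4]
opening: 0.295
```

Run:
```python
from look import *
plan(.596,-.2085,gz=.113,jaw=YAW)
p,d=snap("top","t24"); crop(p,150,140,310,230,5,"t24c")
p,d=snap("side","s24"); crop(p,165,180,285,340,3.7,"s24c")
```

```text
t=49.43 tip=[ 0.6015 -0.1033  0.0958] tooly_deg=-2.2 q7=-0.52 open=0.295 F=[ 2.4 -0.8  5.4] x_tool=[ 0.0026  0.001  -1.    ]
turn 0.0003 alt -3.141 shift tool mm [  1.7  -1.4 105.3]
```

View pics/t24c.png

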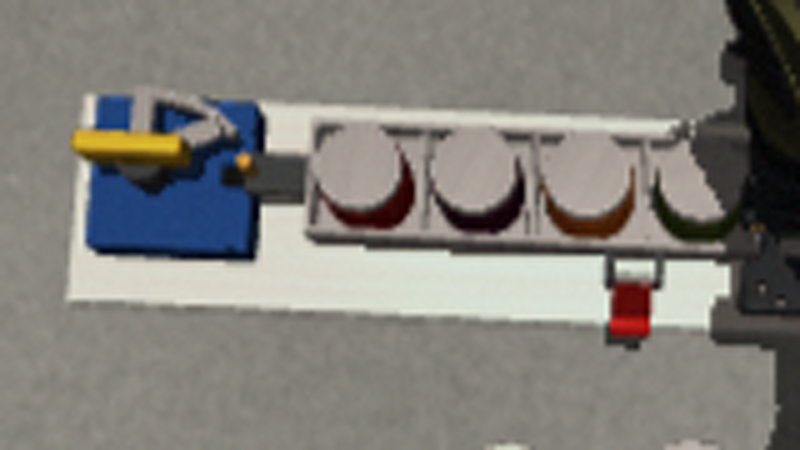

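View pics/s24c.png

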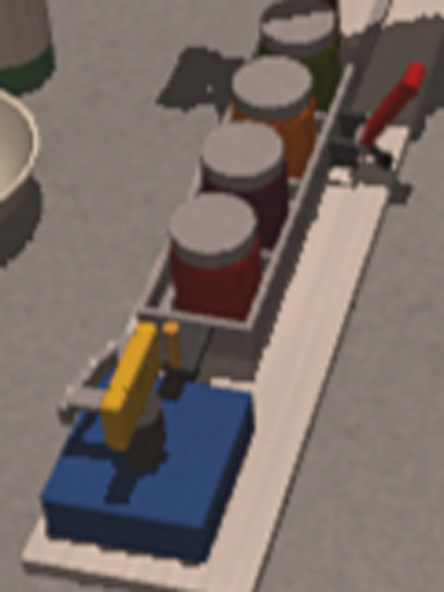

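All jars are upright, the pedal is up, and the cart's nose reaches the dock at (245,170). I creep on until the buffer pushes back.

Call:
{"api": "carry_out", "payload": {
  "targets": "0 0 0 -2 0; 0 0 0 -2 0; 0 0 0 -2 0; 0 0 0 0 0; 0 0 0 0 0; 0 0 0 0 0"
}}

```text
clock: 50.03
tool_pos: [0.6013, -0.0977, 0.2618]
eef_rot: [0.51, 0.49, -0.509, 0.491]
contact_force: [1.5, -1.7, 5.2]
opening: 0.29
```

Call:
{"api": "carry_out", "payload": {
  "targets": "0 0 0 -1 0; 0 0 0 -1 0; 0 0 0 -1 0; 0 0 0 0 0; 0 0 0 0 0; 0 0 0 0 0"
}}

```text
clock: 50.53
tool_pos: [0.6014, -0.095, 0.2618]
eef_rot: [0.51, 0.49, -0.509, 0.491]
contact_force: [2.3, -0.9, 6.1]
opening: 0.293
```

Call:
{"api": "carry_out", "payload": {
  "targets": "0 0 0 -1 0; 0 0 0 -1 0; 0 0 0 -1 0; 0 0 0 0 0; 0 0 0 0 0; 0 0 0 0 0"
}}

```text
clock: 51.03
tool_pos: [0.6015, -0.092, 0.2618]
eef_rot: [0.51, 0.49, -0.509, 0.491]
contact_force: [2.1, -0.6, 6.0]
opening: 0.291
```

Call:
{"api": "carry_out", "payload": {
  "targets": "0 0 0 -1 0; 0 0 0 -1 0; 0 0 0 -1 0; 0 0 0 0 0; 0 0 0 0 0; 0 0 0 0 0"
}}

```text
clock: 51.53
tool_pos: [0.6016, -0.0891, 0.2618]
eef_rot: [0.51, 0.49, -0.509, 0.491]
contact_force: [3.3, -2.0, 6.2]
opening: 0.291
```

Call:
{"api": "carry_out", "payload": {
  "targets": "0 0 0 -1 0; 0 0 0 -1 0; 0 0 0 -1 0; 0 0 0 0 0; 0 0 0 0 0; 0 0 0 0 0"
}}

```text
clock: 52.03
tool_pos: [0.6017, -0.0861, 0.2618]
eef_rot: [0.51, 0.49, -0.509, 0.491]
contact_force: [1.7, -1.6, 6.0]
opening: 0.291
```

Run:
```python
from look import *
plan(.596,-.2085,gz=.113,jaw=YAW)
p,d=snap("top","t25"); crop(p,150,140,270,220,6,"t25c")
W=cloud("top",d); jars(W[:200,200:400],.09,.112)
```

```text
t=52.03 tip=[ 0.6022 -0.086   0.0958] tooly_deg=-2.2 q7=-0.55 open=0.291 F=[ 1.7 -1.6  6. ] x_tool=[ 2.6e-03  2.0e-04 -1.0e+00]
turn -0.0002 alt 3.141 shift tool mm [  1.7  -1.5 122.6]
blob px [ 15. 173.] n 244 ctr [0.6066 0.1595] mean [0.6062 0.1594 0.101 ]
blob px [ 38. 173.] n 247 ctr [0.6054 0.0964] mean [0.6049 0.096  0.101 ]
blob px [ 61. 174.] n 244 ctr [0.6025 0.0325] mean [0.6022 0.0328 0.1012]
blob px [ 84. 175.] n 243 ctr [ 0.6011 -0.03  ] mean [ 0.6006 -0.0304  0.1009]
```

View pics/t25c.png

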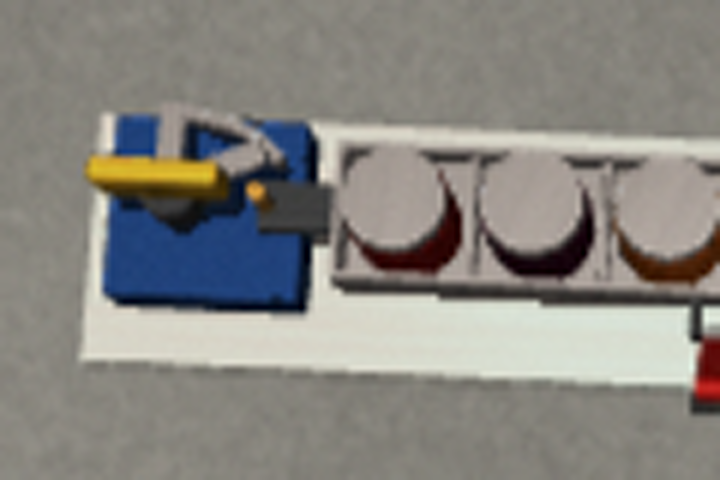

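Call:
{"api": "carry_out", "payload": {
  "targets": "0 0 0 -1 0; 0 0 0 -1 0; 0 0 0 -1 0; 0 0 0 0 0; 0 0 0 0 0; 0 0 0 0 0"
}}

```text
clock: 52.58
tool_pos: [0.6018, -0.083, 0.2618]
eef_rot: [0.51, 0.49, -0.509, 0.491]
contact_force: [2.8, -2.0, 5.7]
opening: 0.296
```

Call:
{"api": "carry_out", "payload": {
  "targets": "0 0 0 -1 0; 0 0 0 -1 0; 0 0 0 -1 0; 0 0 0 0 0; 0 0 0 0 0; 0 0 0 0 0"
}}

```text
clock: 53.08
tool_pos: [0.6019, -0.0809, 0.2618]
eef_rot: [0.51, 0.489, -0.509, 0.491]
contact_force: [2.5, -2.8, 6.5]
opening: 0.293
```

Call:
{"api": "carry_out", "payload": {
  "targets": "0 0 0 -1 0; 0 0 0 -1 0; 0 0 0 -1 0; 0 0 0 0 0; 0 0 0 0 0; 0 0 0 0 0"
}}

```text
clock: 53.58
tool_pos: [0.6021, -0.0783, 0.2618]
eef_rot: [0.51, 0.489, -0.51, 0.491]
contact_force: [2.8, -4.5, 6.3]
opening: 0.292
```

The buffer is pushing back (from -2 to -4.5 N). I release the handle and rise.

Call:
{"api": "carry_out", "payload": {
  "targets": "0.6 0 0 0 0; 0.6 0 0 0 0; 0.6 0 0 0 0; 0.6 -20 0 0 0; 0.6 -30 0 0 0; 0.6 -30 0 0 0; 0.6 -20 -20 0 0; 0.6 0 -40 0 0; 0.6 0 -40 0 0; 0.6 0 0 0 0; 0.6 0 0 0 0"
}}

```text
clock: 54.5
tool_pos: [0.4981, -0.0733, 0.3604]
eef_rot: [-0.507, -0.492, 0.511, -0.49]
contact_force: [0.2, -0.1, -0.2]
opening: 0.601
```

Run:
```python
from look import *
p,d=snap("top","t26"); crop(p,150,140,270,220,6,"t26c")
W=cloud("top",d); jars(W[:200,200:400],.09,.112)
hsv=cv2.cvtColor(p,cv2.COLOR_BGR2HSV); v,u=np.mgrid[0:420,0:560]
yl=(hsv[...,0]>18)&(hsv[...,0]<32)&(hsv[...,1]>150)&(u>155)&(u<200)&(v>155)&(v<190)
w=W[yl&(W[...,2]>.112)]; print("cam",w.mean(0),w.max(0),w.min(0),cv2.minAreaRect(w[:,:2].astype(np.float32)))
p,d=snap("side","s26"); crop(p,165,200,285,340,4,"s26c")
plan(.6162,.2685,gz=.108,jaw=YAW)
```

```text
blob px [ 13. 173.] n 246 ctr [0.6073 0.1656] mean [0.6065 0.1655 0.1011]
blob px [ 36. 173.] n 244 ctr [0.605  0.1019] mean [0.6051 0.1019 0.101 ]
blob px [ 59. 174.] n 245 ctr [0.6027 0.0392] mean [0.6026 0.0385 0.1009]
cam [0.61433315 0.26762526 0.11850199] [0.6210042  0.29675792 0.12391784] [0.60857498 0.23800598 0.11203473] ((0.6152958869934082, 0.2672685980796814), (0.05883459374308586, 0.012201916426420212), 88.18477630615234)
t=54.60 tip=[ 0.5022 -0.0732  0.1951] tooly_deg=-2.2 q7=-0.55 open=0.602 F=[-0.2  0.5  0.1] x_tool=[ 1.e-03  5.e-04 -1.e+00]
turn 0.0 alt -3.142 shift tool mm [ 106.4  100.7 -345.8]
```

View pics/t26c.png

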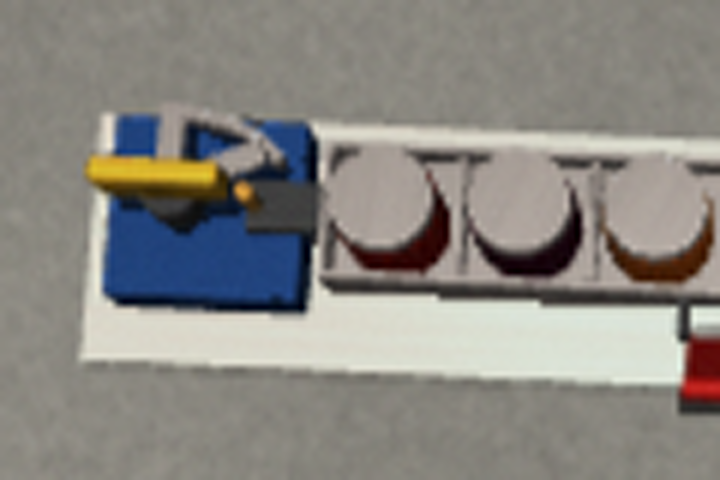

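View pics/s26c.png

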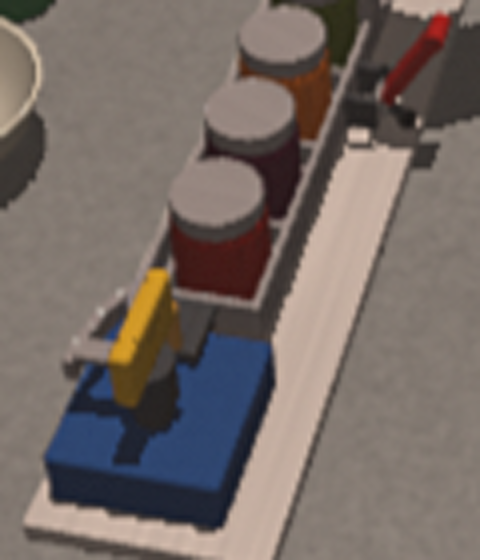

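The cart is at the buffer: brass post at (245,195), next to the hook. Jars are upright and the pedal is up. I move above the cam; the last joint needs a half turn first so that the clockwise turn stays within its range.

Call:
{"api": "carry_out", "payload": {
  "targets": "0.5 0 5 -15 0; 0.5 0 8 -30 0; 0.5 0 10 -35 0; 0.5 0 10 -35 0; 0.5 0 10 -35 0; 0.5 0 10 -35 0; 0.5 0 10 -35 0; 0.5 0 10 -35 0; 0.5 0 10 -35 0; 0.5 0 10 -30 0; 0.5 0 8 -25.8 0; 0.5 0 0 0 0; 0.5 0 0 0 0"
}}

```text
clock: 55.68
tool_pos: [0.6161, 0.2708, 0.3604]
eef_rot: [0.51, 0.491, -0.508, 0.49]
contact_force: [1.0, -0.8, 0.5]
opening: 0.501
```

Run:
```python
from look import *
plan(.6165,.268,gz=.111,jaw=YAW)
print(r.get_state()["q"].round(2))
W=cloud("top",np.load("pics/t26.npy")); v,u=np.mgrid[0:420,0:560]
for z0 in np.arange(.03,.13,.01):
    m=(u>160)&(u<205)&(v>152)&(v<195)&(W[...,2]>z0)&(W[...,2]<=z0+.01)
    w=W[m]
    if len(w)>3: print(round(z0,2),len(w),w.min(0).round(3)[:2],w.max(0).round(3)[:2])
```

```text
t=55.68 tip=[0.6161 0.2711 0.1944] tooly_deg=-2.1 q7=-0.91 open=0.501 F=[ 1.  -0.8  0.5] x_tool=[ 1.0e-04  2.2e-03 -1.0e+00]
turn 0.002 alt -3.14 shift tool mm [102.4   0.5   3.3]
[-0.21  0.85 -0.55  1.44  0.49  0.99 -0.91]
0.03 49 [0.568 0.2  ] [0.655 0.308]
0.04 604 [0.567 0.199] [0.66  0.307]
0.05 138 [0.569 0.196] [0.655 0.27 ]
0.06 24 [0.602 0.198] [0.644 0.276]
0.07 22 [0.601 0.215] [0.654 0.273]
0.08 140 [0.602 0.217] [0.656 0.282]
0.09 28 [0.608 0.232] [0.646 0.295]
0.1 20 [0.608 0.238] [0.615 0.295]
0.11 71 [0.608 0.238] [0.621 0.298]
0.12 33 [0.609 0.242] [0.62  0.297]
```

Call:
{"api": "carry_out", "payload": {
  "targets": "0.5 10 0.5 3 0; 0.5 20 0 0 0; 0.5 20 0 0 0; 0.5 0 0 0 0; 0.5 0 0 0 0"
}}

```text
clock: 56.1
tool_pos: [0.6162, 0.263, 0.3096]
eef_rot: [-0.509, -0.49, 0.511, -0.49]
contact_force: [-0.7, 0.4, 0.8]
opening: 0.495
```

Run:
```python
from look import *
plan(.6165,.268,gz=.113,jaw=YAW)
p,d=snap("side","s27"); crop(p,130,170,310,350,3.3,"s27c")
```

```text
t=56.10 tip=[0.6158 0.2626 0.1436] tooly_deg=-2.3 q7=-0.94 open=0.495 F=[-0.7  0.4  0.8] x_tool=[-0.0024 -0.0025 -1.    ]
turn -0.0022 alt 3.139 shift tool mm [49.6  0.6 -5.6]
```

View pics/s27c.png

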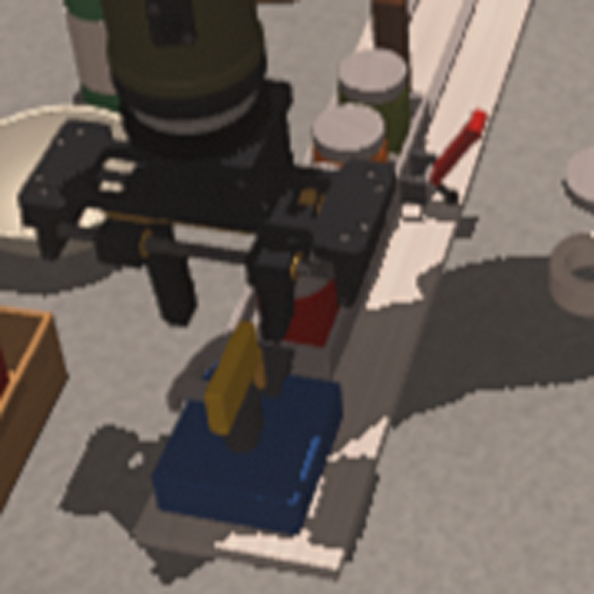

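Call:
{"api": "carry_out", "payload": {
  "targets": "0.5 0 0 0 0; 0.5 0 0 0 0; 0.5 0 0 0 0"
}}

```text
clock: 56.4
tool_pos: [0.6163, 0.2652, 0.3121]
eef_rot: [0.51, 0.49, -0.509, 0.49]
contact_force: [0.7, -0.4, 0.0]
opening: 0.501
```

Run:
```python
from look import *
plan(.6165,.268,gz=.113,jaw=YAW)
```

```text
t=56.40 tip=[0.6166 0.2653 0.1461] tooly_deg=-2.2 q7=-0.94 open=0.501 F=[ 0.7 -0.4  0. ] x_tool=[ 1.7e-03  9.0e-04 -1.0e+00]
turn -0.0004 alt 3.141 shift tool mm [52.2 -0.3 -2.6]
```

Call:
{"api": "carry_out", "payload": {
  "targets": "0.5 10 0 -2 0; 0.5 15 0 0 0; 0.5 15 0 0 0; 0.5 10 0 0 0; 0.5 0 0 0 0; 0.5 0 0 0 0; 0.5 0 0 0 0"
}}

```text
clock: 56.98
tool_pos: [0.6164, 0.2674, 0.2616]
eef_rot: [0.51, 0.49, -0.509, 0.49]
contact_force: [0.6, -0.3, -0.2]
opening: 0.5
```

Call:
{"api": "carry_out", "payload": {
  "targets": "0 0 0 0 0; 0 0 0 0 0; 0 0 0 0 0; 0 0 0 0 0; 0 0 0 0 0; 0 0 0 0 0",
  "force": 30
}}

```text
clock: 57.48
tool_pos: [0.6165, 0.267, 0.2613]
eef_rot: [0.51, 0.49, -0.509, 0.49]
contact_force: [-0.1, 0.1, 0.4]
opening: 0.134
```

Run:
```python
from look import *
plan(.6165,.268,gz=.113,jaw=YAW)
p,d=snap("side","s28"); crop(p,130,170,310,350,3.3,"s28c")
```

```text
t=57.48 tip=[0.6166 0.2671 0.0953] tooly_deg=-2.2 q7=-0.98 open=0.134 F=[-0.1  0.1  0.4] x_tool=[ 1.e-03  2.e-04 -1.e+00]
turn -0.0004 alt 3.141 shift tool mm [ 1.3 -0.2 -0.9]
```

View pics/s28c.png

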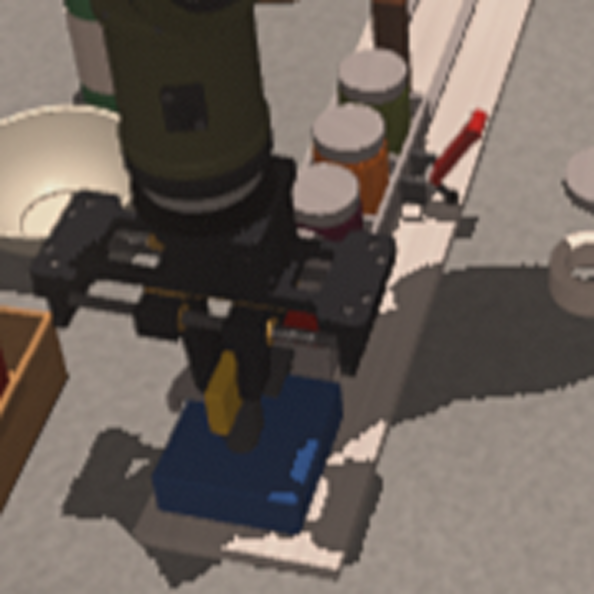

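Run:
```python
from look import *
W=cloud("top",np.load("pics/t26.npy"))[55:135,80:212]
print(np.nanpercentile(W[...,2],[50,90,99,100]), np.nanmin(W[...,0][W[...,2]>.08]))
```

```text
[0.06048837 0.11526873 0.11885276 0.12315525] 0.7744463189876254
```

The carton contents top out at 0.12 m, below the gripper body at 0.158 m. I turn clockwise, first half.

Call:
{"api": "carry_out", "payload": {
  "targets": "0 0 0 0 0.08; 0 0 0 0 0.08; 0 0 0 0 0.08; 0 0 0 0 0.08; 0 0 0 0 0.08; 0 0 0 0 0.08; 0 0 0 0 0.08; 0 0 0 0 0.08; 0 0 0 0 0.08; 0 0 0 0 0; 0 0 0 0 0"
}}

```text
clock: 58.45
tool_pos: [0.6162, 0.2673, 0.2613]
eef_rot: [0.649, 0.28, -0.649, 0.28]
contact_force: [-0.0, -0.7, 0.6]
opening: 0.129
```

Run:
```python
from look import *
plan(.6165,.267,gz=.114,jaw=YAW)
print(r.get_state()["q"].round(2), r.get_state()["moment"].round(2))
p,d=snap("side","s29"); crop(p,130,170,310,350,3.3,"s29c")
```

```text
t=58.45 tip=[0.6163 0.2673 0.0953] tooly_deg=-43.3 q7=-1.54 open=0.129 F=[-0.  -0.7  0.6] x_tool=[ 6.e-04 -0.e+00 -1.e+00]
turn -0.718 alt 2.424 shift tool mm [0.3 0.2 0.3]
[-0.32  0.94 -0.31  1.51  0.37  0.75 -1.54] [-0.02 -0.08 -0.05]
```

View pics/s29c.png

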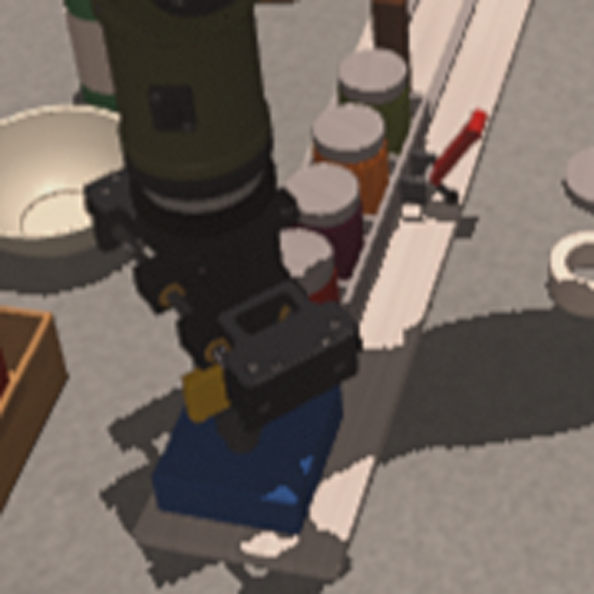

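Call:
{"api": "carry_out", "payload": {
  "targets": "0 0 0 0 0.08; 0 0 0 0 0.08; 0 0 0 0 0.08; 0 0 0 0 0.08; 0 0 0 0 0.08; 0 0 0 0 0.08; 0 0 0 0 0.08; 0 0 0 0 0.08; 0 0 0 0 0.08; 0 0 0 0 0.06; 0 0 0 0 0; 0 0 0 0 0"
}}

```text
clock: 59.5
tool_pos: [0.6161, 0.2674, 0.2612]
eef_rot: [0.707, 0.013, -0.707, 0.012]
contact_force: [0.4, -0.6, 3.7]
opening: 0.131
```

Run:
```python
from look import *
plan(.6165,.267,gz=.114,jaw=YAW)
print(r.get_state()["q"].round(2), r.get_state()["moment"].round(2))
p,d=snap("side","s30"); crop(p,130,170,310,350,3.3,"s30c")
```

```text
t=59.50 tip=[0.6161 0.2675 0.0952] tooly_deg=-88.0 q7=-2.12 open=0.131 F=[ 0.4 -0.6  3.7] x_tool=[ 2.e-04  5.e-04 -1.e+00]
turn -1.4975 alt 1.644 shift tool mm [0.2 0.4 0.5]
[-0.42  0.92 -0.1   1.52  0.13  0.7  -2.12] [ 0.1   0.04 -0.1 ]
```

View pics/s30c.png

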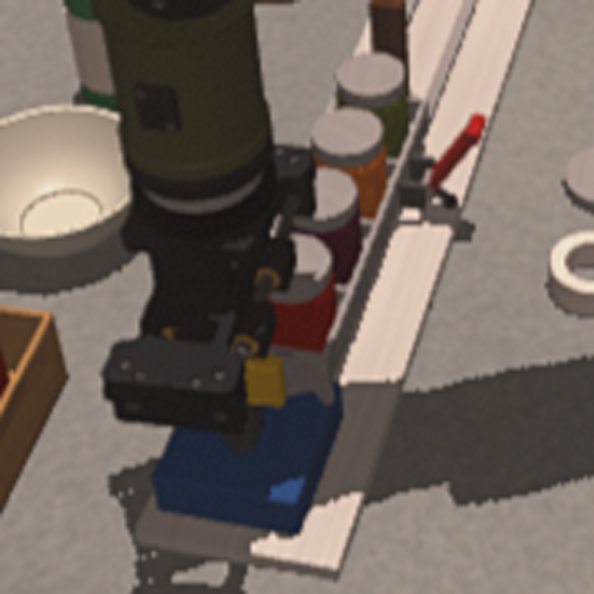

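The cart has moved in (olive lid from (372,72) to (370,75)). A little extra turn makes sure of the stop.

Call:
{"api": "carry_out", "payload": {
  "targets": "0 0 0 0 0.05; 0 0 0 0 0.04; 0 0 0 0 0; 0 0 0 0 0"
}}

```text
clock: 59.88
tool_pos: [0.616, 0.2674, 0.2612]
eef_rot: [0.707, -0.019, -0.707, -0.019]
contact_force: [-0.7, 0.2, 4.0]
opening: 0.142
```

Run:
```python
from look import *
plan(.6165,.267,gz=.114,jaw=YAW)
print(r.get_state()["moment"].round(2))
```

```text
t=59.88 tip=[0.616  0.2675 0.0952] tooly_deg=-93.1 q7=-2.19 open=0.142 F=[-0.7  0.2  4. ] x_tool=[ 0.e+00  2.e-04 -1.e+00]
turn 1.5555 alt -1.586 shift tool mm [ 0.2 -0.5 -0.5]
[0.08 0.17 0.65]
```

The stop is firm (0.65 N m). I release and rise.

Call:
{"api": "carry_out", "payload": {
  "targets": "0.3 0 0 0 0; 0.3 0 0 0 0; 0.3 0 0 0 0; 0.3 -15 0 0 0; 0.3 -25 0 0 0; 0.3 -30 0 0 0; 0.3 -30 0 0 0; 0.3 0 0 30 0; 0.3 0 0 40 0; 0.3 0 0 40 0; 0.3 0 0 40 0; 0.3 0 0 20 0; 0.3 0 0 0 0; 0.3 0 0 0 0"
}}

```text
clock: 61.05
tool_pos: [0.4457, 0.2771, 0.3611]
eef_rot: [-0.707, 0.02, 0.707, 0.02]
contact_force: [1.5, -0.1, -0.0]
opening: 0.298
```

Run:
```python
from look import *
p,d=snap("top","t31"); crop(p,150,140,310,230,5,"t31c")
W=cloud("top",d); jars(W[:200,200:400],.09,.112)
hsv=cv2.cvtColor(p,cv2.COLOR_BGR2HSV); v,u=np.mgrid[0:420,0:560]
yl=(hsv[...,0]>18)&(hsv[...,0]<32)&(hsv[...,1]>150)&(u>155)&(u<205)&(v>150)&(v<195)&(W[...,2]>.105)
w=W[yl]; print("cam",len(w),w.mean(0),w.max(0),w.min(0),cv2.minAreaRect(w[:,:2].astype(np.float32)))
p,d=snap("side","s31"); crop(p,165,200,285,340,4,"s31c")
plan(.5,0,gz=.2,jaw=YAW+90)
```

```text
blob px [ 11. 173.] n 251 ctr [0.6071 0.1701] mean [0.6064 0.17   0.1012]
blob px [ 34. 173.] n 248 ctr [0.6057 0.1061] mean [0.6052 0.1061 0.1009]
blob px [ 57. 174.] n 243 ctr [0.6026 0.0436] mean [0.6025 0.0433 0.101 ]
blob px [ 80. 175.] n 244 ctr [ 0.602  -0.0204] mean [ 0.6009 -0.0202  0.1009]
cam 112 [0.61309771 0.26692171 0.11744941] [0.64299377 0.27469743 0.12437917] [0.58507997 0.26078516 0.10516837] ((0.614031195640564, 0.2670913338661194), (0.05779482051730156, 0.01341322436928749), 2.4211585521698)
t=61.15 tip=[0.4479 0.2767 0.195 ] tooly_deg=-93.4 q7=-2.35 open=0.299 F=[0.2 0.6 0.9] x_tool=[ 1.5e-03  2.0e-04 -1.0e+00]
turn -0.0207 alt 3.121 shift tool mm [ 14.  274.5 -62.6]
```

View pics/t31c.png

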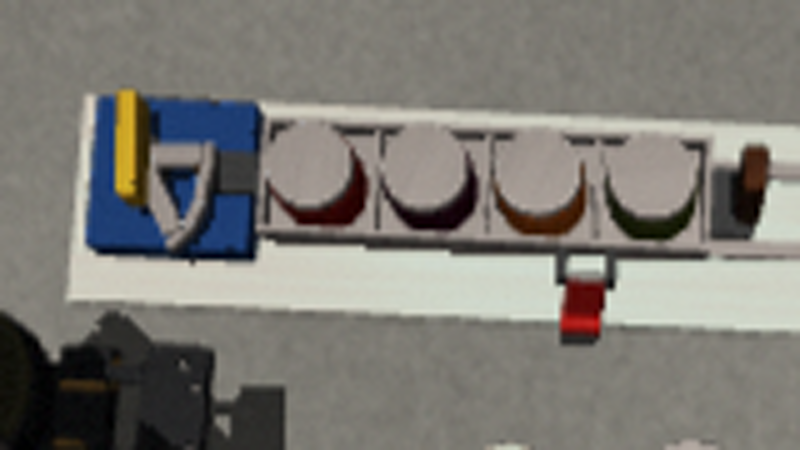

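View pics/s31c.png

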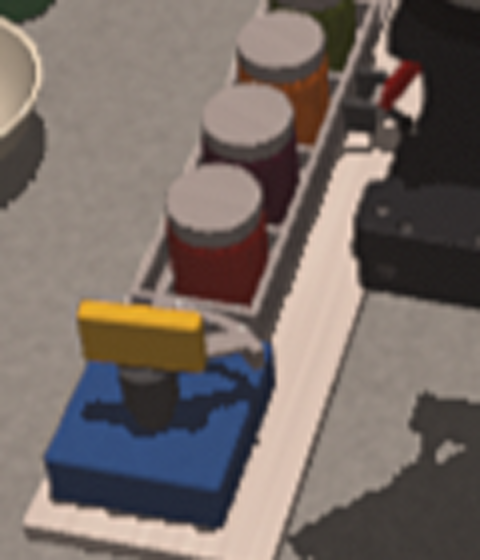

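The yellow bar has turned a quarter turn and now lies across at (130,145). The hook holds the post, the tray end is flush with the dock at (262,180), four jars are upright and the pedal is up. Last step is the brake.

Call:
{"api": "carry_out", "payload": {
  "targets": "0 0 15 0 -0.0207; 0 0 25 0 0; 0 0 30 0 0; 0 0 30 0 0; 0 0 30 0 0; 0 0 30 0 0; 0 0 30 -10 0; 0 0 30 -15 0; 0 0 20 -20 0; 0 0 10 -20 0; 0 0 0 -15 0; 0 0 0 0 0; 0 0 0 0 0; 0 0 0 0 0",
  "force": 40
}}

```text
clock: 62.32
tool_pos: [0.5163, 0.0241, 0.3606]
eef_rot: [-0.707, 0.013, 0.707, 0.013]
contact_force: [0.2, -0.4, -0.4]
opening: 0.006
```

Run:
```python
from look import *
plan(.5297,.0205,tipz=.151,jaw=YAW+90)
W=cloud("top",np.load("pics/t31.npy"));p=cv2.imread("pics/t31.png")
hsv=cv2.cvtColor(p,cv2.COLOR_BGR2HSV); v,u=np.mgrid[0:420,0:560]
red=((hsv[...,0]<8)|(hsv[...,0]>172))&(hsv[...,1]>150)&(u>258)&(u<275)&(v>190)&(v<212)
w=W[red]; print("pedal",red.sum(),w.mean(0),w.min(0),w.max(0))
```

```text
t=62.32 tip=[0.5161 0.0241 0.1946] tooly_deg=-92.1 q7=-1.90 open=0.006 F=[ 0.2 -0.4 -0.4] x_tool=[-1.3e-03 -1.0e-04 -1.0e+00]
turn 0.0012 alt -3.14 shift tool mm [ 43.6   3.  -13.8]
pedal 76 [0.52891819 0.01810588 0.08262758] [0.51379127 0.00751036 0.00655567] [0.55066693 0.02917726 0.10581236]
```

Call:
{"api": "carry_out", "payload": {
  "targets": "0 0 3.5 -14 0; 0 20 0 0 0; 0 23 0 0 0; 0 0 0 0 0; 0 0 0 0 0"
}}

```text
clock: 62.73
tool_pos: [0.5296, 0.0206, 0.3174]
eef_rot: [-0.706, 0.013, 0.708, 0.012]
contact_force: [0.3, 0.0, 0.0]
opening: 0.001
```

Run:
```python
from look import *
plan(.5297,.0205,tipz=.151,jaw=YAW+90)
p,d=snap("side","s32"); crop(p,180,100,330,240,4,"s32c")
```

```text
t=62.73 tip=[0.529  0.0205 0.1514] tooly_deg=-92.1 q7=-1.90 open=0.001 F=[0.3 0.  0. ] x_tool=[-3.5e-03 -4.0e-04 -1.0e+00]
turn 0.0025 alt -3.139 shift tool mm [ 0.4 -0.  -0.7]
```

View pics/s32c.png

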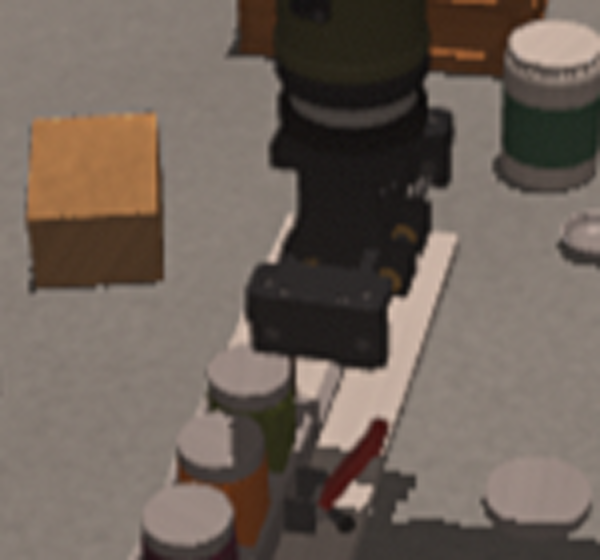

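Call:
{"api": "carry_out", "payload": {
  "targets": "0 16 0 2 0; 0 16 0 1 0; 0 13 0 0 0; 0 5 0 3 0; 0 5 0 5 0; 0 5 0 4 0; 0 4 0 4 0; 0 4 0 4 0; 0 4 0 3 0; 0 4 0 2 0; 0 4 0 2 0; 0 4 0 2 0; 0 4 0 1 0; 0 4 0 1 0; 0 4 0 1 0; 0 0 0 0 0; 0 0 0 0 0"
}}

```text
clock: 64.2
tool_pos: [0.4965, 0.0214, 0.2217]
eef_rot: [0.708, -0.013, -0.706, -0.013]
contact_force: [-0.3, 0.0, -0.1]
opening: 0.005
```

Call:
{"api": "carry_out", "payload": {
  "targets": "0 2 0 0 0; 0 2 0 0 0; 0 2 0 0 0; 0 0 0 0 0; 0 0 0 0 0"
}}

```text
clock: 64.62
tool_pos: [0.4963, 0.0214, 0.2175]
eef_rot: [0.708, -0.013, -0.706, -0.013]
contact_force: [-0.9, 1.0, 17.9]
opening: 0.002
```

Call:
{"api": "carry_out", "payload": {
  "targets": "0 1.5 0 0 0; 0 1.5 0 0 0; 0 0 0 0 0; 0 0 0 0 0"
}}

```text
clock: 64.95
tool_pos: [0.496, 0.0214, 0.2163]
eef_rot: [0.708, -0.013, -0.706, -0.013]
contact_force: [-5.0, 0.7, 37.8]
opening: 0.006
```

It's at the same stop depth as the first press (0.216, 38 N). I retreat and check.

Call:
{"api": "carry_out", "payload": {
  "targets": "0 -10 0 0 0; 0 -20 0 0 0; 0 -30 0 0 0; 0 -30 0 0 0; 0 -30 0 10 0; 0 -10 0 30 0; 0 0 20 40 0; 0 0 40 10 0; 0 0 40 0 0; 0 0 40 0 0; 0 0 40 0 0; 0 0 0 0 0; 0 0 0 0 0"
}}

```text
clock: 66.03
tool_pos: [0.4014, -0.1568, 0.343]
eef_rot: [0.707, -0.016, -0.707, -0.015]
contact_force: [0.6, 0.0, -0.5]
opening: 0.002
```

Run:
```python
from look import *
p,d=snap("top","t33"); W=cloud("top",d); jars(W[:200,200:400],.09,.112)
hsv=cv2.cvtColor(p,cv2.COLOR_BGR2HSV); v,u=np.mgrid[0:420,0:560]
yl=(hsv[...,0]>18)&(hsv[...,0]<32)&(hsv[...,1]>150)&(u>155)&(u<205)&(v>150)&(v<195)&(W[...,2]>.105)
w=W[yl]; print("cam",cv2.minAreaRect(w[:,:2].astype(np.float32)))
p2,d=snap("side","s33"); crop(p2,165,130,345,340,2.8,"s33c"); print(r.get_state()["clock"])
# pedal slope, side view, down before vs now
for n,box in(("s16",(268,310,175,205)),("s33",(250,300,190,240))):
    q=cv2.imread(f"pics/{n}.png"); h=cv2.cvtColor(q,cv2.COLOR_BGR2HSV)
    m=((h[...,0]<8)|(h[...,0]>172))&(h[...,1]>150)&(u>box[0])&(u<box[1])&(v>box[2])&(v<box[3])
    P=np.stack([u[m],v[m]],1); print(n,m.sum(),P.min(0),P.max(0),cv2.fitLine(P.astype(np.float32),2,0,.01,.01).ravel()[:2])
```

```text
blob px [ 11. 173.] n 250 ctr [0.6072 0.1703] mean [0.6065 0.1701 0.1009]
blob px [ 34. 173.] n 246 ctr [0.6055 0.1062] mean [0.6053 0.1063 0.101 ]
blob px [ 57. 174.] n 242 ctr [0.6033 0.0435] mean [0.6028 0.0434 0.1012]
blob px [ 80. 175.] n 245 ctr [ 0.6022 -0.0204] mean [ 0.6008 -0.0203  0.1011]
cam ((0.614240288734436, 0.26702600717544556), (0.05752924829721451, 0.013331376947462559), 4.019314289093018)
66.1333
s16 149 [275 188] [299 194] [0.9994788  0.03228236]
s33 195 [263 222] [290 230] [0.999487   0.03202849]
```

View pics/s33c.png

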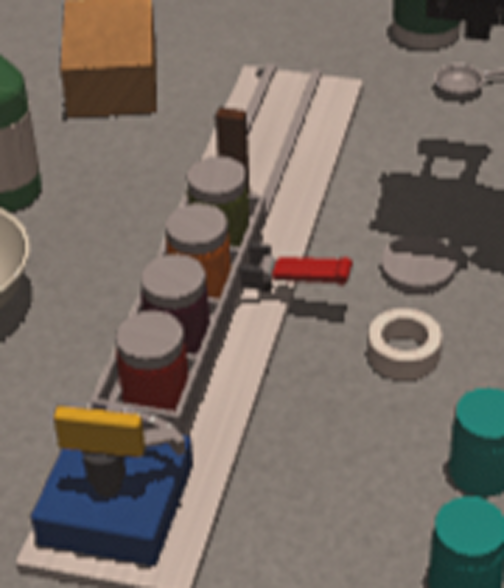

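View pics/t33.png

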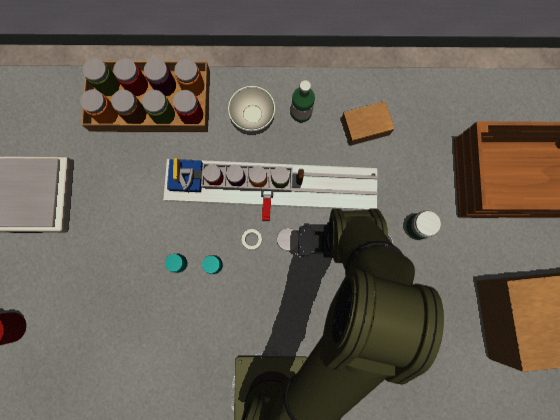

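```bash
python3 -c "
from plant import r
print(r.finish_job())"
```

```text
the job is handed in; nothing more can be done
None
```

I did the whole job in the order asked and handed it in at about 66 s. The robot was clear of everything and all my last checks passed.

- **Brake, first press:** I pushed the pedal to its stop at about 39 N, and it stayed down while I loaded the jars.
- **Jars:** All four loose jars are upright in the cart: red in pocket 3, purple in 2, orange in 1 and olive in 0.
- **Brake up:** My first lift left the pedal about 6° short. I saw this by comparing with the starting picture and pushed it the rest of the way. It then matched its starting angle (52.4° against 52.1°).
- **Docking:** I rolled the cart by its handle until the buffer pushed back, about 4.5 N in all. I then turned the cam clockwise to its stop, about 0.65 N m at the end. The cart was drawn in another 4.5 mm, less than the 8 mm from a full rest at 0.142. Most likely friction had held it slightly past the buffer's rest point.
- **Brake, last press:** The pedal reached the same stop depth as the first time, at 38 N, and its slope in the pictures matches the first locked position.

**Last pictures:** The tray end is flush with the dock, the hook is on the post, and the jars are upright. My measurement of the yellow bar's angle varies by a few degrees (84–86° turned), so I relied on the torque at the stop to confirm it was fully turned. The turquoise jars, carton, tin, spoon, labels and spare lid looked to be in their original places.

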